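# Clamp a pair of key-steel bars in a cam-lock fixture

## Task

Pick up the two square steel bars together in one grasp and lay them side by side along the fixture's bed, centred on its length, in front of its four lip posts; then slide each keeper that is on the bench, bolt head first, under the bars into a bay of its own (any bays will do), and lock it by turning that bay's cam disc clockwise with the stubby screwdriver from the wooden stand, never with the fingers, until the cam has drawn the keeper fully home. Put the screwdriver back upright in its stand and leave the insert block, guide bush and brush where they are.

Things in the scene. Friction and masses are not known exactly. Their poses are not given: they have to be found in the camera images.
- fixture: Fixed metal bar fixture. Origin: underside, at bench level; +x from its open front (robot side) to its back, y along it. Dark base plate x -112 to 62, y -112 to 112, top at z 6 mm. Light bed block: front face x -25, top z 31. Behind it the cam housing, x 6 to 60, top z 30. Bays at y 80, 0, -80: slots in the bed 14 mm wide (flared to 24 in front), open at the top, running on in +x under the cam discs.
- bed (a point): Where the bars go: on top of the bed, origin at z 31 mm in the fixture on its y = 0 line, x 0 = just before the front faces of four lip posts 6 mm high, 14 wide, at y -100, -40, 40, 100. Axes as the fixture's. The bars lie along y on x -25 to 0, over the bay slots. Keepers stand on the base plate before the bed and slide +x, their bolts in the slots under the bars; home jaws stand 25.5 mm before x 0.
- bay0 (a point): Bay 0 (left): point at base-plate level, 22 mm behind the bed point's x 0, where a keeper's bolt-head axis stands when it is fully home (cam axis 9 mm farther in +x). Axes as the fixture's. A spring plunger (3 to 4 N) holds a pushed-in keeper about 4.5 mm short of this point until the cam draws it in; pushed farther by hand it springs back when let go.
- bay1 (a point): Bay 1 (middle): point at base-plate level, 22 mm behind the bed point's x 0, where a keeper's bolt-head axis stands when it is fully home (cam axis 9 mm farther in +x). Axes as the fixture's. A spring plunger (3 to 4 N) holds a pushed-in keeper about 4.5 mm short of this point until the cam draws it in; pushed farther by hand it springs back when let go.
- bay2 (a point): Bay 2 (right): point at base-plate level, 22 mm behind the bed point's x 0, where a keeper's bolt-head axis stands when it is fully home (cam axis 9 mm farther in +x). Axes as the fixture's. A spring plunger (3 to 4 N) holds a pushed-in keeper about 4.5 mm short of this point until the cam draws it in; pushed farther by hand it springs back when let go.
- cam0 (a joint): Turn of bay 0's cam, rad, clockwise seen from above is positive: 0 = open (its mouth faces the front), stop at 1.45. Starts at 0 to 0.08. With a bolt head in its mouth it hooks on from about 0.5 and the keeper is home from about 1.15 on. It stays where it is left; friction 0.06 N m, up to about 0.3 N m when drawing.
- cam1 (a joint): Turn of bay 1's cam, rad, clockwise seen from above is positive: 0 = open (its mouth faces the front), stop at 1.45. Starts at 0 to 0.08. With a bolt head in its mouth it hooks on from about 0.5 and the keeper is home from about 1.15 on. It stays where it is left; friction 0.06 N m, up to about 0.3 N m when drawing.
- cam2 (a joint): Turn of bay 2's cam, rad, clockwise seen from above is positive: 0 = open (its mouth faces the front), stop at 1.45. Starts at 0 to 0.08. With a bolt head in its mouth it hooks on from about 0.5 and the keeper is home from about 1.15 on. It stays where it is left; friction 0.06 N m, up to about 0.3 N m when drawing.
- disc0: Cam disc of bay 0, 45 mm across, flush in the housing. Origin: middle of its top face (30 mm above the bench). Straight screwdriver slot along its y axis: 5.5 mm wide (chamfered to 9.5 at the top), 20 mm long, 6 mm deep. Turns with the cam.
- disc1: Cam disc of bay 1, 45 mm across, flush in the housing. Origin: middle of its top face (30 mm above the bench). Straight screwdriver slot along its y axis: 5.5 mm wide (chamfered to 9.5 at the top), 20 mm long, 6 mm deep. Turns with the cam.
- disc2: Cam disc of bay 2, 45 mm across, flush in the housing. Origin: middle of its top face (30 mm above the bench). Straight screwdriver slot along its y axis: 5.5 mm wide (chamfered to 9.5 at the top), 20 mm long, 6 mm deep. Turns with the cam.
- keeper0: Loose dark steel keeper, 0.2 kg (varies), standing on its foot; 2 or 3 are present. Origin: underside, below the middle of its jaw; +x is the way its bolt points. Jaw x -10 to 10, 30 wide (y), 62 mm high; foot x -30 to 10, 40 wide, 12 high; guide tongue x 10 to 32, 12 wide, 22 high (fits the bay slot); then a bolt neck 8 wide, 1 to 6 mm up. Grip the jaw's upper 20 mm across y.
- keeper1: Loose dark steel keeper, 0.2 kg (varies), standing on its foot; 2 or 3 are present. Origin: underside, below the middle of its jaw; +x is the way its bolt points. Jaw x -10 to 10, 30 wide (y), 62 mm high; foot x -30 to 10, 40 wide, 12 high; guide tongue x 10 to 32, 12 wide, 22 high (fits the bay slot); then a bolt neck 8 wide, 1 to 6 mm up. Grip the jaw's upper 20 mm across y.
- keeper2: Loose dark steel keeper, 0.2 kg (varies), standing on its foot; 2 or 3 are present. Origin: underside, below the middle of its jaw; +x is the way its bolt points. Jaw x -10 to 10, 30 wide (y), 62 mm high; foot x -30 to 10, 40 wide, 12 high; guide tongue x 10 to 32, 12 wide, 22 high (fits the bay slot); then a bolt neck 8 wide, 1 to 6 mm up. Grip the jaw's upper 20 mm across y.
- keeper0_head (a point): Keeper 0: axis of its bolt head, at the level of its underside, 57.5 mm from its origin along +x. The head is an upright round stub 10 mm across, 1 to 12 mm above the underside.
- keeper1_head (a point): Keeper 1: axis of its bolt head, at the level of its underside, 57.5 mm from its origin along +x. The head is an upright round stub 10 mm across, 1 to 12 mm above the underside.
- keeper2_head (a point): Keeper 2: axis of its bolt head, at the level of its underside, 57.5 mm from its origin along +x. The head is an upright round stub 10 mm across, 1 to 12 mm above the underside.
- bar0: One of two equal square steel bars, 12 x 190 (along its y) x 12 mm, 0.2 kg, lying on the bench parallel to the other with 1 to 2 mm between them. Origin: middle of its underside.
- bar1: One of two equal square steel bars, 12 x 190 (along its y) x 12 mm, 0.2 kg, lying on the bench parallel to the other with 1 to 2 mm between them. Origin: middle of its underside.
- driver: Stubby flat-blade screwdriver, 113 mm long, 0.11 kg, upright in its stand. Origin at the middle of the blade's tip, z up along the shaft. Blade 14 mm wide (along its x) and 3.5 mm thick, 9 mm high; shaft 10 mm across; black square handle 26 x 26 mm (faces square to x and y) from z 50 to 112.
- stand: Fixed wooden block 56 x 56 x 54 mm, origin in the middle of its underside, with a 20 x 20 mm hole from the top, 52 mm deep. The screwdriver's shaft hangs in the hole and its handle rests on the top, so that its tip is 4 mm above the bench.
- insert_block: Bystander: ground steel block 40 x 62 x 22 mm, origin under its middle.
- guide_bush: Bystander: steel bush 40 mm across, 35 mm high, origin under its middle.
- brush: Bystander: bench brush 37 x 99 x 28 mm, bristles up, origin under its middle.
There are look-alikes about, which are no part of the job. Leave any yellow look-alike of the keeper2 alone.

How it is judged:
By the outcome, as a careful person would: the job done as asked, in the order asked, and still so for the second after the job is handed in, with the robot touching nothing.
Of keeper0, keeper1, keeper2 only 2 to 3 are there at a start; the rules pass over those that are not, and their reading is None.
At some moment in a run one of keeper0, keeper1, keeper2 may be knocked a few centimetres aside while the robot is not near it.
It also fails if it takes over 210 s, if anything falls off the work surface, if the arm or the gripper's body presses on something with over 40 N, if the wrist force passes 120 N, or if a joint passes its speed limit or range.

## Robot

A 7-joint arm with a two-finger parallel gripper is mounted at the origin on a cart in front of the work surface, level with it; the furniture and walls round the work are solid. World frame = base frame: x ahead of the robot, y to its left, z up, the work surface at z = 0. Lengths are in m, angles in rad, forces in N, time in s.
With the tool pointing down it reaches from about 0.4 to 0.85 m from the base axis. Payload 4.5 kg.
Tool frame: the origin (TCP) lies on the centre line of the jaws, within the pads' length; the fingertips stand r.tcp_to_tips ahead of it and the grasp point (between the pads) lies 11 mm behind it (r.tcp_to_tips is the distance from the TCP to the fingertips, in m); y points along the fingers, x is the direction in which the jaws open and shut, and the axes are right-handed (so a half turn about y gives the same grasp; the last joint's range is limited). The gripper opens to 88 mm and grips with 3 to 60 N. Pads are 18 mm wide; open, the fingers measure 123 mm over their backs; the gripper's body (75 mm by 187 mm) begins 45 mm behind the grasp point.
Start: joints at [1.382, 0.689, -0.195, 1.565, 0.157, 0.902, -0.215], TCP at [0.138, -0.61, 0.247] pointing down, gripper open.
Joint ranges: [-3.01, 3.01], [-0.46, 2.08], [-1.47, 1.51], [0.13, 2.56], [-1, 4.14], [0.04, 2.09], [-2.66, 2.66]. Speed limits (rad/s): [2.57, 2.57, 3.14, 3.14, 3.14, 3.14, 3.14].

## Interface

Orientations are given as a unit quaternion [x, y, z, w].
In Python, from plant import r gives the robot as it stands. The module is installed in compiled form; this text tells all that it offers.
- The arm moves only by the shell command python3 -m inch 'ROWS' [OPENING] [FORCE]. ROWS is text: rows parted by semicolons, each of 4 numbers parted by spaces: the shift along the tool's x, y, z in mm, then the turn about the tool's y in degrees. In form: x y z spin; .... A call has 1 to 10 rows; each row is the pose to reach, as a shift and turn from the pose commanded when the call began, along the tool's axes at that moment; what a row does not reach only later rows make up. A row lasts 1/10 s, in which the tool goes at most 50 mm and 8.59 degrees, less where a joint would pass 70% of its speed; a pose out of reach is approached as far as the arm can. A call with a gripper value outside its range is refused whole. OPENING is the gripper command: -1 is shut, 1 is fully open, values between are in proportion, set as the call begins (- or left out, the last holds). The fingers move at their own pace and stop on an object; FORCE is the grip in N (left out, the last holds). Time passes only in rows, so rows that repeat a pose let the fingers close. It gives the time, the measured TCP pose, the force and the opening at its end, in the units of the state.
- r.get_state(): the state, without advancing time (a new reading comes with each control period).
- r.snapshot(name): name is "side" or "top" or "wrist"; returns a dict with "frame" (420x560x3 uint8, red, green, blue), "intrinsics" (3x3 intrinsics, pixels), "R" (3x3) and "t" (3): a world point X has camera coordinates R X + t. Camera axes: x right, y down, z forward; pixel columns grow to the right and rows downward; lengths in m; the calibration is good to about 2 mm. The wrist camera is an equidistant fisheye: a pixel r from the principal point sees the ray r / f radians off the axis. A picture is of the moment at which its call begins. There is no depth.
- r.finish_job(): hands the job in, once; it reports no verdict.
Trained networks look in the newest picture that a camera, given by its name, has taken for a name from the list of things; names that differ only in an ending like _2 or _b are one class to them, and where a whole thing is asked for, a point or a joint stands for the part that bears it (a point fixed in the world has none). Each returns a list of dicts, best first, with "p" (0 to 1); they miss things now and then, are a little off and sometimes report something else, mostly with a low value. They report only what shows in the picture. A call takes as long as a camera call. They do not tell look-alikes from the thing itself.
- r.trace(camera, name): "region" (420x560 bool, what is visible of it) and "centre" ([row, column] in pixels, amid what is visible of it).
- r.tip_of(camera, name): "centre" ([row, column] in pixels: a listed point, or the origin of a listed thing).
The state is a dict: "clock": time; "q": joint angles; "qd": joint speeds; "joint_torque": joint torques, N m; "tool_pos": TCP position; "eef_rot": TCP orientation; "contact_force": force on the tool from outside, world axes, zero at the start; "moment": the same for the moment, N m; "opening": opening from 0.0 (shut) to 1.0 (fully open).
Only numpy, scipy, OpenCV 4.12 (cv2) and the standard library are available. Lean on these libraries where they do the work, as an engineer would, in place of code of your own. Each camera call takes 0.05 s, during which the arm holds its last target.

## Working session

There is one attempt and no reset: what is moved stays moved. The work goes in short steps, Python scripts to look and compute and a shell command to move; the robot and the scene stay as the last step left them, time stands still between calls to the robot, and variables do not carry over. Pictures are saved under pics/ and viewed, and the job is handed in when it is done.

```bash
mkdir -p pics; ls
cat > h.py <<'E'
import numpy as np, cv2
from plant import r
def snap(n,f=None):
    s=r.snapshot(n)
    if f: cv2.imwrite('pics/'+f,cv2.cvtColor(s['frame'],cv2.COLOR_RGB2BGR))
    return s
def ray(s,rc):
    K=np.array(s['intrinsics']);R=np.array(s['R']);t=np.array(s['t'])
    return K,R,t
def px2w(s,rc,z,fish=False):
    K,R,t=ray(s,rc)
    u=(rc[1]-K[0,2])/K[0,0];v=(rc[0]-K[1,2])/K[1,1]
    if fish:
        th=np.hypot(u,v); d=np.array([u/th*np.sin(th),v/th*np.sin(th),np.cos(th)]) if th>1e-9 else np.array([0,0,1.])
    else: d=np.array([u,v,1.])
    d=R.T@d; c=-R.T@t
    return c+d*(z-c[2])/d[2]
def w2px(s,X,fish=False):
    K,R,t=ray(s,None)
    p=R@np.array(X)+t
    if fish:
        a=np.hypot(p[0],p[1]);th=np.arctan2(a,p[2]);u,v=(p[0]/a*th,p[1]/a*th) if a>0 else (0,0)
    else: u,v=p[0]/p[2],p[1]/p[2]
    return np.array([K[1,1]*v+K[1,2],K[0,0]*u+K[0,2]])
E
python3 - <<'E'
from h import *
for n in ['side','top','wrist']:
    s=snap(n,n+'0.png'); print(n,np.round(s['intrinsics'],1).tolist(),np.round(-np.array(s['R']).T@s['t'],3),np.round(s['R'],2).tolist())
print(r.get_state(), r.tcp_to_tips)
E
```

```text
pics
side [[401.7, 0.0, 283.2], [0.0, 401.7, 208.8], [0.0, 0.0, 1.0]] [ 0.448 -0.871  0.567] [[0.98, -0.17, 0.0], [-0.09, -0.53, -0.84], [0.15, 0.83, -0.54]]
top [[398.6, 0.0, 288.3], [0.0, 398.6, 207.6], [0.0, 0.0, 1.0]] [ 0.497 -0.059  1.055] [[0.03, -1.0, 0.01], [-1.0, -0.03, -0.08], [0.08, -0.01, -1.0]]
wrist [[325.2, 0.0, 276.2], [0.0, 325.2, 203.4], [0.0, 0.0, 1.0]] [ 0.222 -0.59   0.384] [[0.22, -0.98, -0.0], [-0.92, -0.21, 0.32], [-0.32, -0.07, -0.95]]
{'clock': 0.15, 'q': array([ 1.3817965 ,  0.68980565, -0.19450731,  1.56605737,  0.15730362,
        0.90250611, -0.21508142]), 'qd': array([ 0.00241373, -0.00257026,  0.00027502, -0.00423164,  0.00011556,
       -0.00039594, -0.00087567]), 'joint_torque': array([-2.17703957e-03, -5.27861202e+01, -1.26862261e+00, -1.53584772e+01,
       -5.24727849e-02,  3.89023597e-03,  1.16907877e-04]), 'tool_pos': array([ 0.13795584, -0.60912138,  0.24609754]), 'eef_rot': array([-0.55222631,  0.4417055 , -0.44089027,  0.55277312]), 'contact_force': array([-0.28091936,  0.27924239,  0.50380015]), 'moment': array([ 0.03147907, -0.03171596,  0.03024335]), 'opening': 1.0006400770912534} 0.008
```

View pics/top0.png

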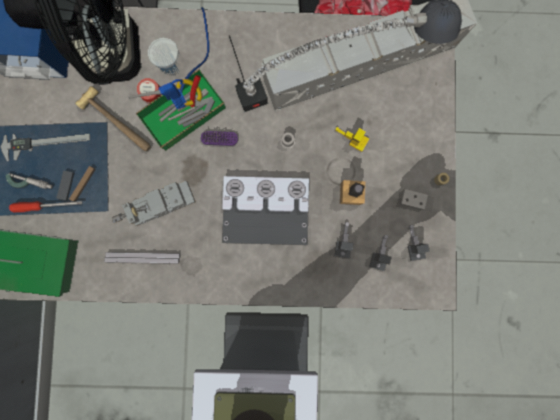

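View pics/side0.png

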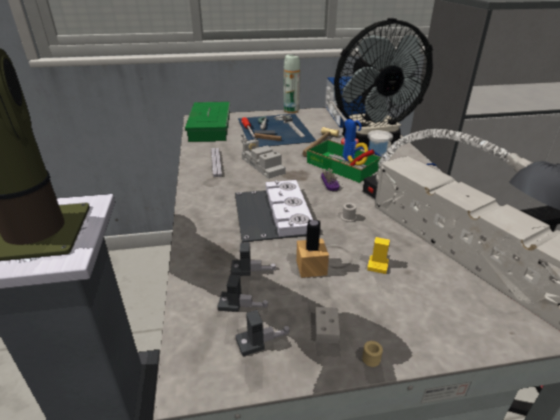

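Run:
```python
from h import *
import scipy.spatial.transform as T
s=snap('top')
Z=dict(bar0=.0,bar1=.0,keeper0=0,keeper1=0,keeper2=0,keeper0_head=0,keeper1_head=0,keeper2_head=0,driver=.004,stand=0,insert_block=0,guide_bush=0,brush=0,fixture=0,bed=.031,bay0=.006,bay1=.006,bay2=.006,disc0=.03,disc1=.03,disc2=.03)
for n,z in Z.items():
    for d in r.tip_of('top',n): print(n,round(d['p'],2),np.round(d['centre'],1),np.round(px2w(s,d['centre'],z),4))
print(T.Rotation.from_quat(r.get_state()['eef_rot']).as_matrix().round(3))
```

```text
bar0 0.76 [252.9 143.6] [0.4491 0.3027 0.    ]
bar0 0.61 [261.2 145.2] [0.4276 0.2974 0.    ]
bar1 0.76 [252.9 143.6] [0.4491 0.3027 0.    ]
bar1 0.61 [261.2 145.2] [0.4276 0.2974 0.    ]
keeper0 0.91 [257.6 380.3] [ 0.4526 -0.3189  0.    ]
keeper0 0.74 [249.2 415.7] [ 0.4771 -0.4127  0.    ]
keeper0 0.59 [141.3 356.2] [ 0.7624 -0.2512  0.    ]
keeper0 0.54 [245.1 343.2] [ 0.4829 -0.2204  0.    ]
keeper0 0.33 [202.  264.3] [ 0.5914 -0.0088  0.    ]
keeper1 0.91 [257.6 380.3] [ 0.4526 -0.3189  0.    ]
keeper1 0.74 [249.2 415.7] [ 0.4771 -0.4127  0.    ]
keeper1 0.59 [141.3 356.2] [ 0.7624 -0.2512  0.    ]
keeper1 0.54 [245.1 343.2] [ 0.4829 -0.2204  0.    ]
keeper1 0.33 [202.  264.3] [ 0.5914 -0.0088  0.    ]
keeper2 0.91 [257.6 380.3] [ 0.4526 -0.3189  0.    ]
keeper2 0.74 [249.2 415.7] [ 0.4771 -0.4127  0.    ]
keeper2 0.59 [141.3 356.2] [ 0.7624 -0.2512  0.    ]
keeper2 0.54 [245.1 343.2] [ 0.4829 -0.2204  0.    ]
keeper2 0.33 [202.  264.3] [ 0.5914 -0.0088  0.    ]
keeper0_head 0.8 [228.1 408. ] [ 0.5323 -0.3921  0.    ]
keeper1_head 0.68 [222.7 345.3] [ 0.5422 -0.225   0.    ]
ke
[... 959 characters left out ...]
5.1] [ 0.6224 -0.0896  0.006 ]
bay2 0.96 [191.4 267.3] [ 0.6192 -0.0161  0.006 ]
bay2 0.77 [193.4 230.3] [0.6112 0.0813 0.006 ]
bay2 0.62 [191.  295.1] [ 0.6224 -0.0896  0.006 ]
disc0 0.79 [189.  234.2] [0.6203 0.0685 0.03  ]
disc0 0.56 [191.7 268. ] [ 0.6157 -0.0189  0.03  ]
disc0 0.46 [187.9 295. ] [ 0.6276 -0.0885  0.03  ]
disc1 0.79 [189.  234.2] [0.6203 0.0685 0.03  ]
disc1 0.56 [191.7 268. ] [ 0.6157 -0.0189  0.03  ]
disc1 0.46 [187.9 295. ] [ 0.6276 -0.0885  0.03  ]
disc2 0.79 [189.  234.2] [0.6203 0.0685 0.03  ]
disc2 0.56 [191.7 268. ] [ 0.6157 -0.0189  0.03  ]
disc2 0.46 [187.9 295. ] [ 0.6276 -0.0885  0.03  ]
[[ 0.221  0.     0.975]
 [-0.975 -0.     0.221]
 [ 0.    -1.    -0.   ]]
```

The top view shows three dark keepers at (row,col) ≈ (245,343), (257,380) and (249,416), and a yellow look-alike at (141,356). The bar pair is at (258,143), the fixture at (205,265), and the driver in its stand at (190,353). The steel insert block is at (199,414). The steel bush is at (139,288), with a brass look-alike at (178,443). The brush is at (138,222).

I'll move the wrist camera over the keepers first.

```bash
cat >> h.py <<'E'
from scipy.spatial.transform import Rotation as Rot
def pose():
    s=r.get_state(); M=Rot.from_quat(s['eef_rot']).as_matrix()
    return np.array(s['tool_pos']),M
def delta(x,y,z,psi,cmd=None):
    """world target, psi deg = angle of tool x in world -> tool-frame shift mm + spin deg"""
    p,M=pose() if cmd is None else cmd
    d=M.T@(np.array([x,y,z])-p)*1000
    cur=np.degrees(np.arctan2(M[1,0],M[0,0]))
    sp=-((psi-cur+180)%360-180)
    print('d',np.round(d,1),'spin',round(sp,2),'cur psi',round(cur,2),'tilt',np.round(M[:,1],4))
E
python3 -c "
from h import *
delta(.40,-.33,.27,-90)"
```

```text
d [-214.8  -23.3  317.2] spin 12.77 cur psi -77.23 tilt [ 0.e+00 -1.e-04 -1.e+00]
```

```bash
python3 -m inch '-215 -23 317 12.8;-215 -23 317 12.8;-215 -23 317 12.8;-215 -23 317 12.8;-215 -23 317 12.8;-215 -23 317 12.8;-215 -23 317 12.8;-215 -23 317 12.8;-215 -23 317 12.8;-215 -23 317 12.8'; python3 -c "
from h import *
snap('wrist','w1.png'); print(pose())"
```

```text
clock: 2.25
tool_pos: [0.4001, -0.3295, 0.2698]
eef_rot: [0.5, -0.5, 0.5, -0.5]
contact_force: [-0.2, 0.6, -0.3]
opening: 1.002
(array([ 0.39910742, -0.33053818,  0.26970505]), array([[-1.27580610e-03, -7.19019121e-04,  9.99998928e-01],
       [-9.99998906e-01, -7.48254785e-04, -1.27634408e-03],
       [ 7.49171699e-04, -9.99999462e-01, -7.18063706e-04]]))
```

View pics/w1.png

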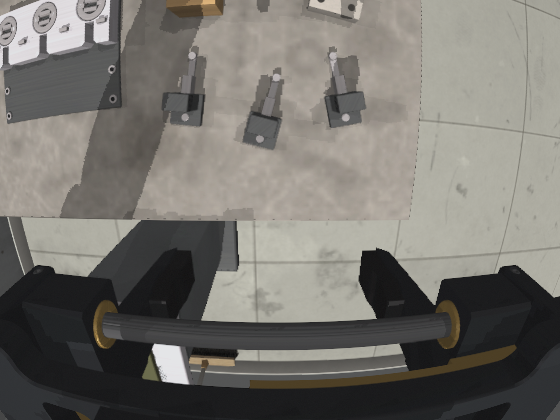

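```bash
python3 -m inch '-310 20 80 0;-310 20 80 0;-310 20 80 0;-310 20 80 0;-310 20 80 0;-310 20 80 0;-310 20 80 0;-310 20 80 0;-310 20 80 0;-310 20 80 0'
cat > f.py <<'E'
from h import *
import sys
s=snap('wrist',sys.argv[1]); print(np.round(pose()[0],4))
Z=dict(bed=.031,bay0=.006,disc0=.03,fixture=0,bar0=0)
for n,z in Z.items():
    for d in r.tip_of('wrist',n): print(n,round(d['p'],2),np.round(d['centre'],1),np.round(px2w(s,d['centre'],z,True),4))
E
python3 f.py w2.png
```

```text
clock: 3.3
tool_pos: [0.4794, -0.0229, 0.2497]
eef_rot: [0.499, -0.501, 0.502, -0.498]
contact_force: [-0.1, -0.1, 0.1]
opening: 1.0
[ 0.4795 -0.0227  0.2498]
bed 0.89 [ 69.2 266.1] [ 0.5946 -0.0129  0.031 ]
bay0 0.82 [ 57.7 197.5] [0.6141 0.0676 0.006 ]
bay0 0.73 [ 59.4 265. ] [ 0.6083 -0.0111  0.006 ]
bay0 0.64 [ 52.5 336.8] [ 0.618  -0.0939  0.006 ]
disc0 0.69 [ 44.4 188.8] [0.6271 0.0716 0.03  ]
disc0 0.69 [ 40.3 337.4] [ 0.6286 -0.0901  0.03  ]
disc0 0.56 [ 42.2 266. ] [ 0.6249 -0.013   0.03  ]
disc0 0.34 [186.6 482.2] [ 0.4642 -0.2955  0.03  ]
fixture 0.62 [ 73.6 266.2] [ 0.5919 -0.0122  0.    ]
bar0 0.95 [197.7  58.1] [0.4435 0.2992 0.    ]
bar0 0.62 [204.7  58.2] [0.4326 0.3018 0.    ]
```

View pics/w2.png

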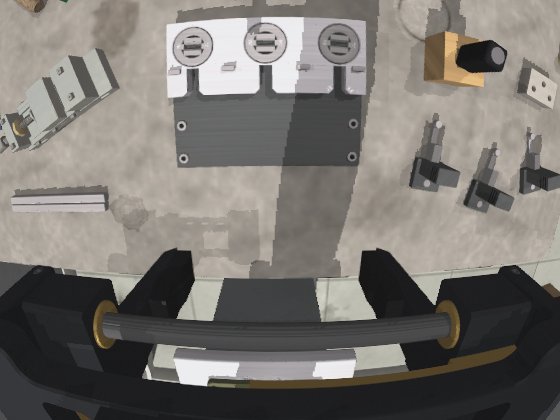

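The wrist view shows the fixture (discs at (44,190), (42,266) and (42,338)) and the bars at (200,58). Next I move over the bars.

```bash
python3 -c "
from h import *
delta(.438,.26,.2,0)"
```

```text
d [-280.6   49.7  -42.4] spin -90.12 cur psi -90.12 tilt [ 1.e-04 -3.e-04 -1.e+00]
```

```bash
python3 -m inch '-281 50 -42 -90;-281 50 -42 -90;-281 50 -42 -90;-281 50 -42 -90;-281 50 -42 -90;-281 50 -42 -90;-281 50 -42 -90;-281 50 -42 -90;-281 50 -42 -90;-281 50 -42 -90'; python3 -m inch '0 0 0 -2;0 0 0 -2';python3 f.py w3.png
```

```text
clock: 4.6
tool_pos: [0.4383, 0.261, 0.1996]
eef_rot: [0.707, -0.023, 0.023, -0.707]
contact_force: [0.5, -0.3, 0.1]
opening: 1.002
clock: 4.8
tool_pos: [0.4383, 0.2609, 0.1996]
eef_rot: [-0.707, 0.014, -0.014, 0.707]
contact_force: [0.3, -0.5, -0.6]
opening: 1.001
[0.4383 0.2609 0.1997]
bed 0.75 [368.7 394.6] [ 0.5982 -0.0167  0.031 ]
bay0 0.7 [355.6 403.6] [ 0.6204 -0.018   0.006 ]
disc0 0.46 [364.7 412.2] [ 0.626  -0.0151  0.03  ]
fixture 0.88 [355.5 389.2] [ 0.5989 -0.0194  0.    ]
bar0 0.87 [137.4 267.2] [0.4315 0.3031 0.    ]
bar0 0.8 [135.6 280.9] [0.4458 0.3044 0.    ]
```

View pics/w3.png

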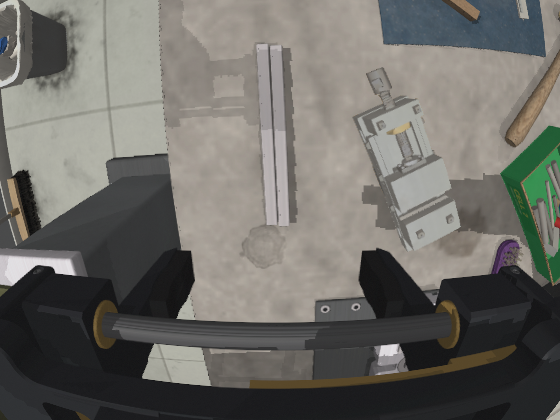

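Run:
```python
from h import *
im=cv2.imread('pics/w3.png')
a=cv2.resize(im[35:65,245:305],None,fx=12,fy=9,interpolation=0)
b=cv2.resize(im[210:240,245:305],None,fx=12,fy=9,interpolation=0)
cv2.imwrite('pics/w3c.png',np.vstack([a,b]))
```

```text
(no output)
```

View pics/w3c.png

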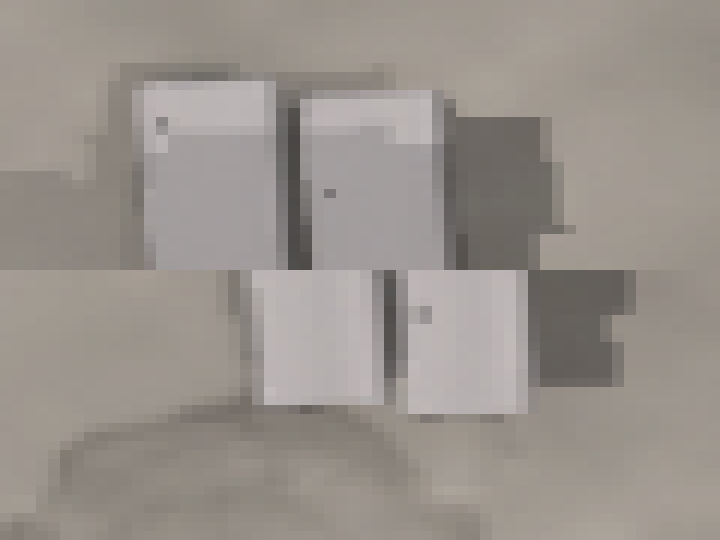

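Run:
```python
from h import *
s=snap('wrist')
P=[[43.6,255.5],[43.6,267.6],[44.6,270],[44.6,281.5],[224.5,265.5],[224.5,276.5],[225.5,278.3],[225.5,288.6]]
W=np.array([px2w(s,p,.012,True) for p in P]); print(W.round(4))
c=W.mean(0); f=W[:4].mean(0)-W[4:].mean(0); print('c',c,'len',np.linalg.norm(f),'yaw',np.degrees(np.arctan2(-f[0],f[1])))
delta(c[0],c[1],.05,np.degrees(np.arctan2(-f[0],f[1])))
```

```text
[[0.4242 0.4    0.012 ]
 [0.436  0.3993 0.012 ]
 [0.4383 0.3982 0.012 ]
 [0.4495 0.3978 0.012 ]
 [0.4255 0.211  0.012 ]
 [0.4374 0.2105 0.012 ]
 [0.4394 0.2093 0.012 ]
 [0.4505 0.2089 0.012 ]]
c [0.43760256 0.30437442 0.012     ] len 0.18890110532151302 yaw 0.37111421069296013
d [ -2.1 149.7  43.1] spin -2.49 cur psi -2.12 tilt [ 2.e-04 -2.e-04 -1.e+00]
```

```bash
python3 -m inch '-2 150 43 -2.4;-2 150 43 -2.4;-2 150 43 -2.4;-2 150 43 -2.4;-2 150 43 -2.4;-2 150 43 -2.4' -0.2; python3 -c "
from h import *
delta(.4376,.3044,.0100,.33)"
```

```text
clock: 5.75
tool_pos: [0.4387, 0.304, 0.0516]
eef_rot: [-0.707, -0.002, 0.001, 0.707]
contact_force: [-0.1, -0.1, 0.2]
opening: 0.483
d [-1.2 41.6  0.3] spin -0.08 cur psi 0.25 tilt [ 2.2e-03  8.0e-04 -1.0e+00]
```

```bash
python3 -m inch '-1 20 0 0;-1 41 0 0;-1 41 0 0;-1 41 0 0'; python3 -c "
from h import *
print(pose())
snap('wrist','w4.png')"
```

```text
clock: 6.15
tool_pos: [0.4378, 0.3041, 0.0107]
eef_rot: [-0.707, -0.002, 0.001, 0.708]
contact_force: [-0.8, -0.2, 0.0]
opening: 0.403
(array([0.43782971, 0.30413316, 0.01070084]), array([[ 0.99998824,  0.00220128, -0.00432095],
       [ 0.00431843,  0.0011491 ,  0.99999002],
       [ 0.00220623, -0.99999692,  0.00113958]]))
```

View pics/w4.png

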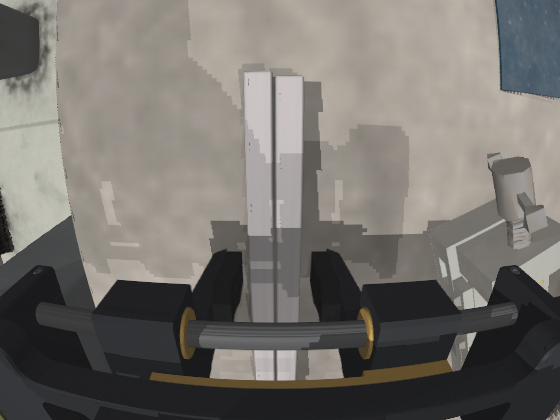

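The fingers straddle both bars, with the bar pair at columns 245–303. Closing now.

```bash
python3 -m inch '0 0 0 0;0 0 0 0;0 0 0 0;0 0 0 0;0 0 0 0;0 0 0 0' -1 45;  python3 -m inch '0 -10 0 0;0 -30 0 0;0 -50 0 0;0 -70 0 0;0 -70 0 0'; python3 -c "
from h import *
print(pose()[0])
snap('wrist','w5.png')"
```

```text
clock: 6.8
tool_pos: [0.4374, 0.3045, 0.01]
eef_rot: [-0.707, -0.002, 0.001, 0.707]
contact_force: [-0.5, -1.0, 7.6]
opening: 0.271
clock: 7.3
tool_pos: [0.4378, 0.3049, 0.081]
eef_rot: [-0.706, -0.003, 0.001, 0.708]
contact_force: [0.5, 1.0, -3.8]
opening: 0.269
[0.43775439 0.30485387 0.08097475]
```

View pics/w5.png

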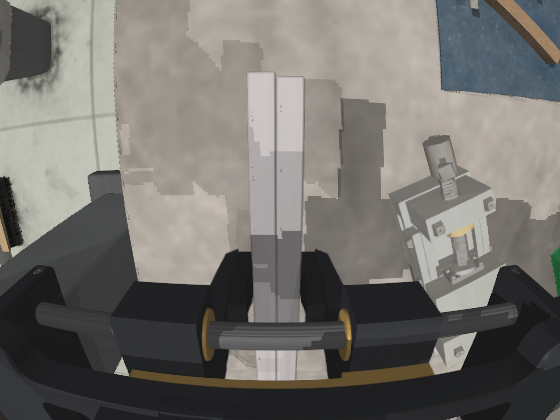

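```bash
python3 -m inch '0 -40 -50 0;0 -90 -100 0;22 -140 -150 0;22 -140 -200 0;22 -140 -240 0;22 -140 -290 0;22 -140 -330 0;22 -140 -370 0;22 -140 -385 0;22 -140 -385 0'; python3 -m inch '0 0 0 0;0 0 0 0';python3 f.py w6.png; python3 -c "
from h import *
snap('side','s6.png')"
```

```text
clock: 8.35
tool_pos: [0.4589, -0.0872, 0.2171]
eef_rot: [0.708, -0.003, 0.0, -0.706]
contact_force: [0.8, -0.7, -4.7]
opening: 0.264
clock: 8.55
tool_pos: [0.4605, -0.0793, 0.2182]
eef_rot: [-0.707, -0.002, 0.003, 0.707]
contact_force: [0.1, 1.1, -4.2]
opening: 0.266
[ 0.4606 -0.0791  0.2184]
bed 0.61 [118.  404.4] [ 0.5942 -0.0106  0.031 ]
bay0 0.95 [ 51.9 414.1] [0.6135 0.0649 0.006 ]
bay0 0.94 [187.7 408. ] [ 0.6172 -0.0932  0.006 ]
bay0 0.59 [120.1 414.7] [ 0.6176 -0.0132  0.006 ]
disc0 0.76 [ 48.4 430.3] [0.6222 0.0674 0.03  ]
disc0 0.67 [191.9 419.6] [ 0.6217 -0.0911  0.03  ]
disc0 0.58 [122.1 427.9] [ 0.6229 -0.0129  0.03  ]
fixture 0.82 [113.5 395.7] [ 0.5958 -0.0077  0.    ]
bar0 0.87 [266.3 266.3] [ 0.4495 -0.1995  0.    ]
bar0 0.82 [267.3 289. ] [ 0.4781 -0.2008  0.    ]
bar0 0.47 [378.  284.1] [ 0.476  -0.4126  0.    ]
```

View pics/w6.png

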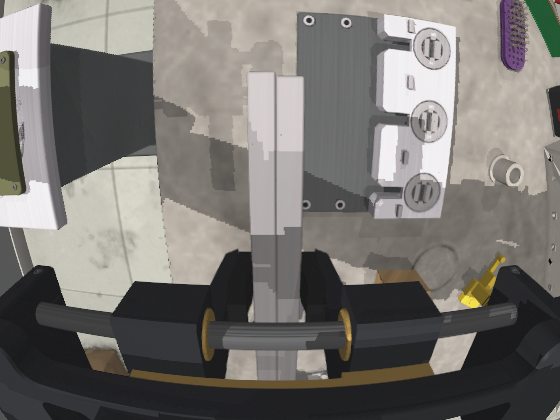

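View pics/s6.png

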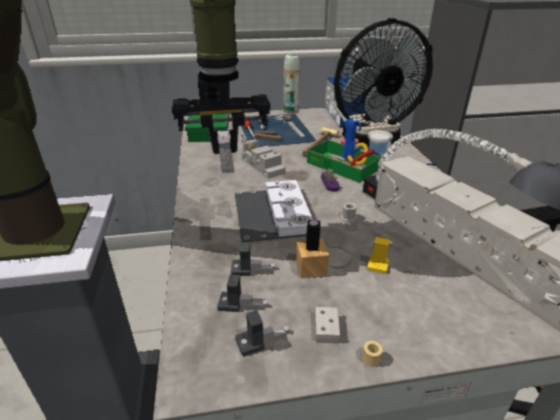

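Run:
```python
from h import *
import pickle
s=snap('wrist'); pickle.dump({k:s[k] for k in s},open('w6.pkl','wb'))
im=cv2.imread('pics/w6.png')
cv2.imwrite('pics/w6a.png',cv2.resize(im[5:120,290:465],None,fx=4.5,fy=4.5,interpolation=2))
cv2.imwrite('pics/w6b.png',cv2.resize(im[110:225,290:465],None,fx=4.5,fy=4.5,interpolation=2))
```

```text
(no output)
```

View pics/w6a.png

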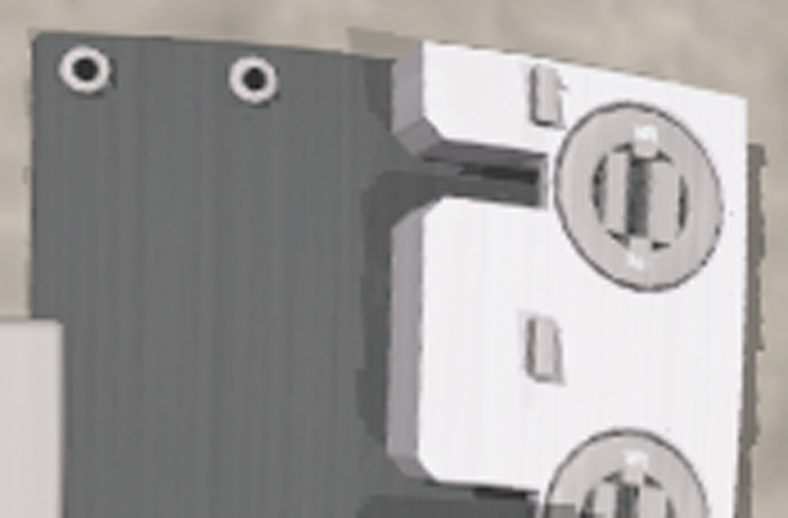

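View pics/w6b.png

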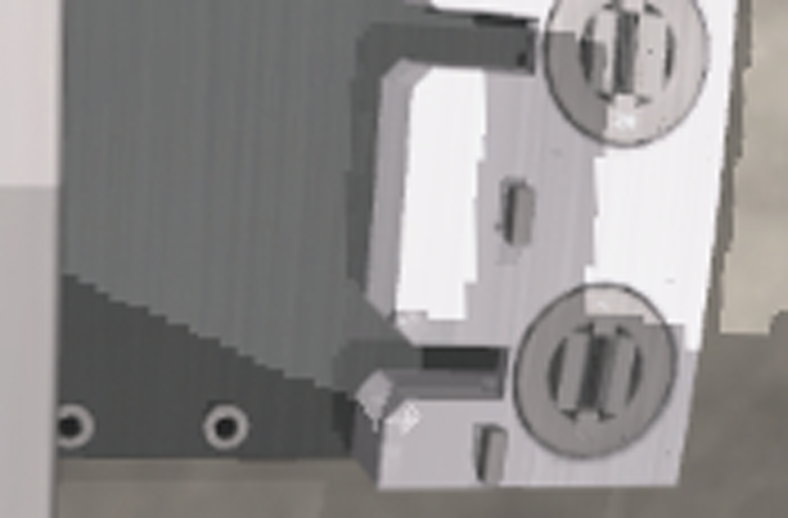

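```bash
cat > fit.py <<'E'
from h import *
import pickle
from scipy.optimize import least_squares
def fit(s,F,P,fish=True,dz=False):
    F=np.array(F,float);P=np.array(P)
    def mod(v):
        x,y,a=v[:3];c,si=np.cos(a),np.sin(a)
        W=np.c_[x+c*F[:,0]-si*F[:,1],y+si*F[:,0]+c*F[:,1],F[:,2]+(v[3] if dz else 0)]
        return np.array([w2px(s,w,fish) for w in W])
    o=least_squares(lambda v:(mod(v)-P).ravel(),[P[0][0]*0+.59,-.01,0]+([0] if dz else []),x_scale=[.01,.01,.01]+([.01] if dz else []))
    print('fit xy',o.x[:2].round(4),'yaw deg',np.degrees(o.x[2]).round(3),'dz',o.x[3:],'\nres',o.fun.reshape(-1,2).round(2).tolist())
    return o.x
if __name__=='__main__':
    s=pickle.load(open('w6.pkl','rb'))
    F=[[.031,.08,.03],[.031,0,.03],[.031,-.08,.03],[.06,.112,.03],[.06,-.112,.03],[-.025,.112,.031],[-.025,-.112,.031],[-.112,.112,.006]]
    P=[[48.4,431.5],[121.6,429],[192,421.8],[26.6,455.6],[217.6,440.1],[13.9,384.1],[217.9,374.1],[12.4,297.4]]
    fit(s,F,P); fit(s,F,P,dz=True)
E
python3 fit.py
```

```text
fit xy [ 0.595  -0.0134] yaw deg 0.156 dz [] 
res [[0.1, 1.05], [0.05, 0.76], [0.76, 0.59], [-1.71, -0.5], [1.36, -0.3], [-1.66, -0.23], [2.12, -0.37], [-0.7, -0.3]]
fit xy [ 0.5965 -0.0134] yaw deg 0.154 dz [-0.0040577] 
res [[0.72, 0.58], [-0.18, 0.31], [-0.26, 0.28], [-0.87, -1.18], [0.12, -0.74], [-0.6, -0.09], [0.79, -0.13], [0.27, 0.85]]
```

```bash
python3 -c "
from h import *
delta(.5815,-.0134,.065,.15)"
```

```text
d [121.1 153.7  66.1] spin 0.21 cur psi 0.36 tilt [ 1.e-04 -1.e-04 -1.e+00]
```

```bash
python3 -m inch '40 30 20 0.2;80 60 45 0.2;121 100 66 0.2;121 140 66 0.2;121 154 66 0.2;121 154 66 0.2;121 154 66 0.2';python3 f.py w7.png; python3 -c "
from h import *
snap('side','s7.png');snap('top','t7.png')"
```

```text
clock: 9.65
tool_pos: [0.5814, -0.014, 0.065]
eef_rot: [0.707, 0.001, -0.001, -0.707]
contact_force: [0.6, 0.3, -3.3]
opening: 0.264
[ 0.582  -0.0142  0.0659]
bed 0.89 [241.1 300.1] [ 0.5963 -0.0112  0.031 ]
bed 0.27 [265.3 288.1] [ 0.5896 -0.0275  0.031 ]
bay0 0.96 [104.6 333.2] [0.6165 0.0663 0.006 ]
bay0 0.92 [228.1 327.4] [ 0.6163 -0.0138  0.006 ]
bay0 0.6 [103.8 354.1] [0.6295 0.0673 0.006 ]
disc0 0.8 [105.1 355.5] [0.6245 0.0671 0.03  ]
disc0 0.75 [241.2 345.4] [ 0.6236 -0.0121  0.03  ]
fixture 0.57 [222.5 292.6] [ 0.5934 -0.0121  0.    ]
fixture 0.31 [226.2 326.5] [ 0.6166 -0.0149  0.    ]
fixture 0.24 [268.  264.3] [ 0.5738 -0.0475  0.    ]
bar0 0.85 [266.8 263.6] [ 0.5733 -0.0465  0.    ]
bar0 0.6 [101.1 334. ] [0.618  0.0684 0.    ]
bar0 0.57 [266.5 287.3] [ 0.5903 -0.0462  0.    ]
```

View pics/w7.png

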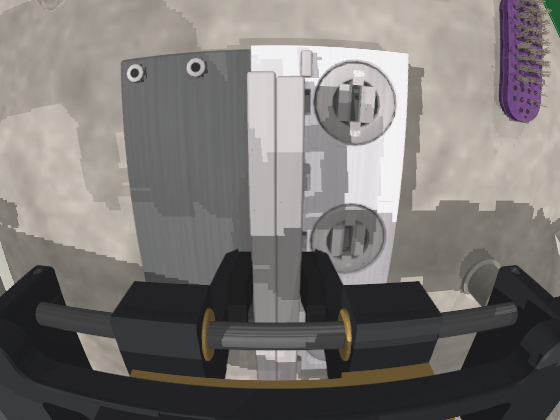

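View pics/s7.png

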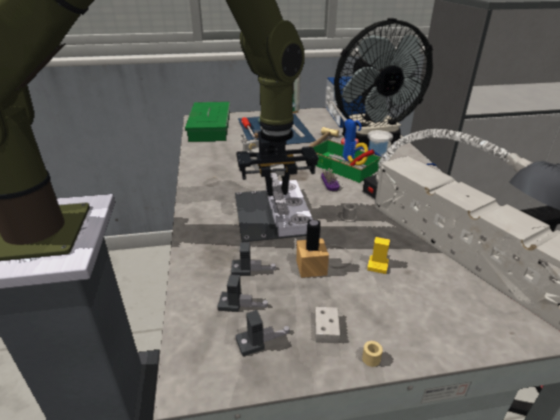

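Run:
```python
from h import *
import pickle
s=snap('wrist'); pickle.dump({k:s[k] for k in s},open('w7.pkl','wb'))
im=cv2.imread('pics/w7.png')
cv2.imwrite('pics/w7a.png',cv2.resize(im[40:165,240:420],None,fx=4.4,fy=4.4,interpolation=2))
```

```text
(no output)
```

View pics/w7a.png

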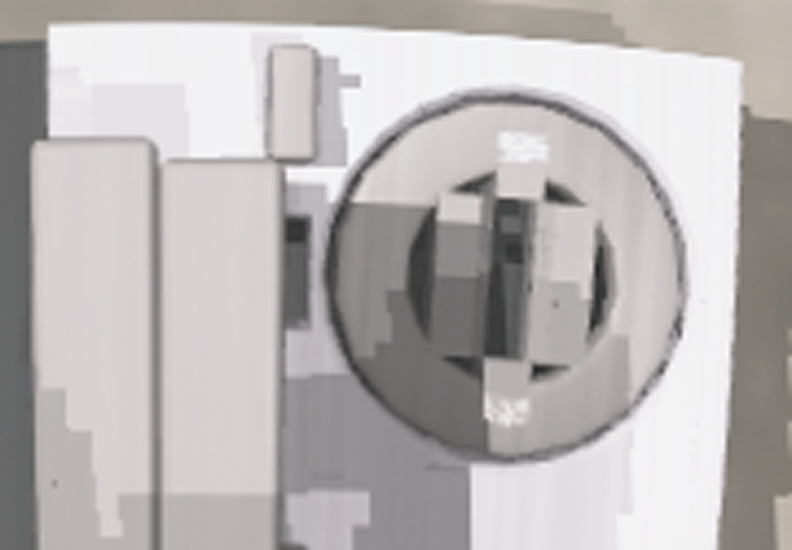

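Run:
```python
from fit import *
s=pickle.load(open('w7.pkl','rb'))
F=[[.031,.08,.03],[.031,0,.03],[.06,.112,.03],[-.025,.112,.031],[-.112,.112,.006]]
P=[[102.1,354.8],[239.5,348],[53.9,407.8],[45.3,250.5],[60.5,121]]
fit(s,F,P); fit(s,F,P,dz=True)
for p in [[71.4,247.1],[76,303.7]]: print(px2w(s,p,.068,True))
print(pose()[0])
```

```text
fit xy [ 0.5947 -0.0129] yaw deg -0.007 dz [] 
res [[2.57, 1.57], [2.08, -0.33], [-2.4, -0.14], [-2.31, 0.31], [0.42, -1.73]]
fit xy [ 0.5949 -0.0129] yaw deg 0.002 dz [-0.00244279] 
res [[2.45, 0.88], [0.35, -0.77], [-1.88, -1.46], [-1.57, 1.06], [0.7, 0.21]]
[0.57092711 0.0809781  0.068     ]
[0.59394345 0.07904768 0.068     ]
[ 0.58164284 -0.01423501  0.06533567]
```

Run:
```python
from fit import *
s=pickle.load(open('w7.pkl','rb'))
F=[[.031,.08,.03],[.031,0,.03],[.06,.11,.03],[-.025,.11,.031],[-.112,.112,.006]]
P=[[102.1,354.8],[239.5,348],[53.9,407.8],[45.3,250.5],[60.5,121]]
fit(s,F,P); fit(s,F,P,dz=True)
s=pickle.load(open('w6.pkl','rb'))
F=[[.031,.08,.03],[.031,0,.03],[.031,-.08,.03],[.06,.11,.03],[.06,-.11,.03],[-.025,.11,.031],[-.025,-.11,.031],[-.112,.112,.006]]
P=[[48.4,431.5],[121.6,429],[192,421.8],[26.6,455.6],[217.6,440.1],[13.9,384.1],[217.9,374.1],[12.4,297.4]]
fit(s,F,P); fit(s,F,P,dz=True)
```

```text
fit xy [ 0.5948 -0.012 ] yaw deg 0.122 dz [] 
res [[0.8, 1.56], [0.64, 0.04], [-0.72, -0.33], [-0.16, 0.11], [-0.51, -1.89]]
fit xy [ 0.5949 -0.012 ] yaw deg 0.128 dz [-0.00139502] 
res [[0.75, 1.16], [-0.35, -0.22], [-0.43, -1.08], [0.25, 0.54], [-0.35, -0.78]]
fit xy [ 0.5949 -0.0134] yaw deg 0.153 dz [] 
res [[0.03, 0.91], [-0.02, 0.62], [0.71, 0.46], [-0.08, -0.59], [-0.26, -0.14], [0.07, -0.35], [0.4, -0.33], [-0.76, -0.46]]
fit xy [ 0.5953 -0.0134] yaw deg 0.152 dz [-0.0010775] 
res [[0.19, 0.79], [-0.08, 0.5], [0.43, 0.38], [0.14, -0.77], [-0.59, -0.26], [0.35, -0.31], [0.05, -0.26], [-0.5, -0.15]]
```

```bash
python3 -m inch '-0.5 10 1.5 0;-0.5 17 1.5 0;-0.5 21 1.5 0;-0.5 23 1.5 0;-0.5 23 1.5 0'; python3 -c "
from h import *
print(pose()[0])"
```

```text
clock: 10.6
tool_pos: [0.5808, -0.0125, 0.0415]
eef_rot: [0.707, 0.001, -0.001, -0.707]
contact_force: [0.1, 0.2, -3.8]
opening: 0.268
[ 0.58079306 -0.01245132  0.04145318]
```

```bash
python3 -m inch '0 1 0 0;0 1 0 0;0 1.5 0 0'; python3 -c "
from h import *
print(pose()[0])"
```

```text
clock: 10.9
tool_pos: [0.5811, -0.0125, 0.041]
eef_rot: [0.707, 0.001, -0.0, -0.707]
contact_force: [-2.4, -0.2, 10.1]
opening: 0.263
[ 0.5811429  -0.01246274  0.04101671]
```

```bash
python3 -m inch '0 1 0 0;0 1 0 0;0 0 0 0;0 0 0 0' -0.2; python3 -m inch '0 -20 0 0;0 -60 0 0;0 -100 0 0;0 -140 0 0;0 -140 0 0;0 -140 0 0'; python3 -c "
from h import *
import pickle
s=snap('wrist','w8.png');pickle.dump(s,open('w8.pkl','wb'))
print(pose()[0])
im=cv2.imread('pics/w8.png')
cv2.imwrite('pics/w8a.png',cv2.resize(im[:300,150:460],None,fx=2,fy=2,interpolation=2))"
```

```text
clock: 11.3
tool_pos: [0.5812, -0.0125, 0.0403]
eef_rot: [-0.707, -0.001, 0.0, 0.707]
contact_force: [-0.2, 0.6, -0.3]
opening: 0.402
clock: 11.9
tool_pos: [0.5813, -0.0127, 0.1809]
eef_rot: [0.707, 0.001, 0.0, -0.707]
contact_force: [0.0, 0.2, -0.8]
opening: 0.403
[ 0.58045226 -0.01293881  0.17972614]
```

View pics/w8a.png

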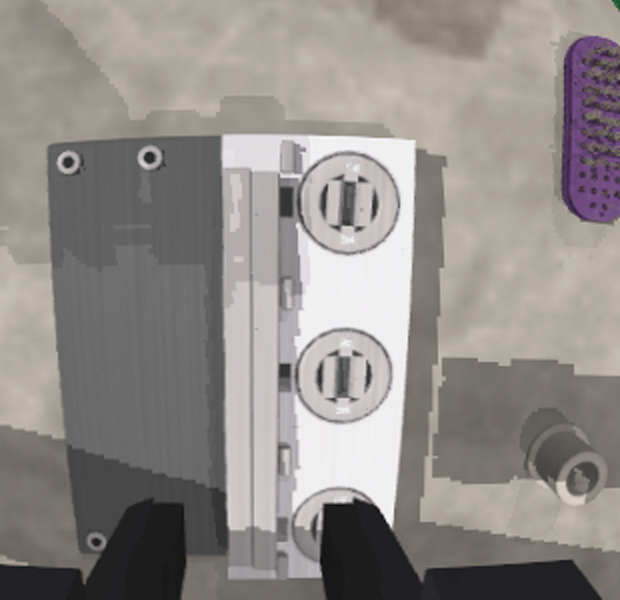

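Run:
```python
from fit import *
s=pickle.load(open('w8.pkl','rb'))
q=lambda x,y:[y/2-.25,150+x/2-.25]
F=[[.031,.08,.03],[.031,0,.03],[.06,.11,.03],[-.025,.11,.031],[-.112,.112,.006],[-.025,-.11,.031]]
P=[q(348.5,203),q(343.5,375),q(415,140),q(222,136),q(48,146),q(229,578)]
fit(s,F,P); fit(s,F,P,dz=True)
for p in [(223,168),(278,172),(229,566),(275,570)]: print(px2w(s,q(*p),.043,True).round(4))
```

```text
fit xy [ 0.5945 -0.012 ] yaw deg 0.239 dz [] 
res [[0.13, 0.66], [1.08, 0.83], [-0.22, -0.07], [-0.62, -0.2], [-0.65, -1.34], [0.53, -0.07]]
fit xy [ 0.5945 -0.0122] yaw deg 0.236 dz [-0.00242344] 
res [[0.28, 0.36], [0.54, 0.56], [0.17, -0.63], [-0.19, 0.03], [-0.35, -0.5], [-0.6, 0.08]]
[0.5701 0.0827 0.043 ]
[0.5929 0.0809 0.043 ]
[ 0.5706 -0.1061  0.043 ]
[ 0.5937 -0.1085  0.043 ]
```

The bars are lying side by side in front of the posts and are centred within about 1 mm. Next I look at the keepers.

```bash
python3 -c "
from h import *
delta(.43,-.31,.20,-90)"
```

```text
d [-151.   -20.  -296.8] spin 90.1 cur psi 0.1 tilt [-8.e-04 -6.e-04 -1.e+00]
```

```bash
python3 -m inch '-151 -20 -297 90;-151 -20 -297 90;-151 -20 -297 90;-151 -20 -297 90;-151 -20 -297 90;-151 -20 -297 90;-151 -20 -297 90;-151 -20 -297 90;-151 -20 -297 90;-151 -20 -297 90' 0.4; python3 -m inch '0 0 0 4;0 0 0 4'
cat > k.py <<'E'
from h import *
import sys,pickle
s=snap('wrist',sys.argv[1]); pickle.dump(s,open('k.pkl','wb'));p,M=pose();print(p.round(4),'psi',np.degrees(np.arctan2(M[1,0],M[0,0])).round(2))
A=[d for d in r.tip_of('wrist','keeper0') ]; B=[]
for n in ('keeper0_head','keeper1_head','keeper2_head'): B+=r.tip_of('wrist',n)
for d in A: print('org',round(d['p'],2),np.round(d['centre'],1),px2w(s,d['centre'],0,True).round(4))
for d in B: print('head',round(d['p'],2),np.round(d['centre'],1),px2w(s,d['centre'],0,True).round(4))
E
python3 k.py w9.png
```

```text
clock: 12.95
tool_pos: [0.4292, -0.3098, 0.1985]
eef_rot: [0.516, -0.485, 0.482, -0.516]
contact_force: [0.1, 1.0, 0.5]
opening: 0.699
clock: 13.15
tool_pos: [0.4296, -0.3094, 0.1987]
eef_rot: [0.501, -0.5, 0.498, -0.5]
contact_force: [0.3, -0.2, -0.1]
opening: 0.702
[ 0.4297 -0.3094  0.1989] psi -89.73
org 0.95 [157.5 282.6] [ 0.4504 -0.3156  0.    ]
org 0.65 [130.4 369.7] [ 0.4814 -0.4078  0.    ]
org 0.57 [132.5 191.1] [ 0.4784 -0.2191  0.    ]
head 0.65 [ 77.8 359.1] [ 0.5365 -0.3942  0.    ]
head 0.96 [ 72.8 195.6] [ 0.5413 -0.2259  0.    ]
head 0.91 [ 99.7 300.3] [ 0.5111 -0.3333  0.    ]
```

View pics/w9.png

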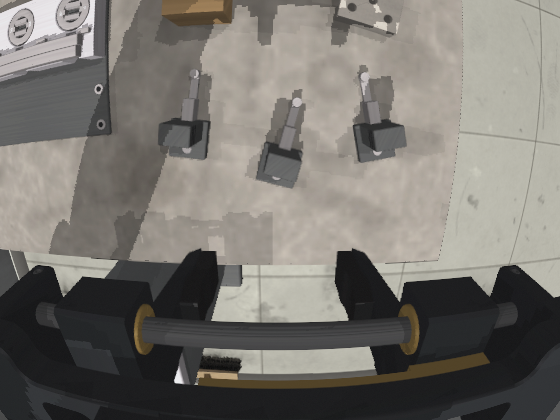

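Run:
```python
from h import *
im=cv2.imread('pics/w9.png')
a=cv2.resize(im[60:190,150:220],None,fx=4.4,fy=4.4,interpolation=2)
b=cv2.resize(im[60:190,250:310],None,fx=4.4,fy=4.4,interpolation=2)
cv2.imwrite('pics/w9a.png',np.hstack([a,b]))
```

```text
(no output)
```

View pics/w9a.png

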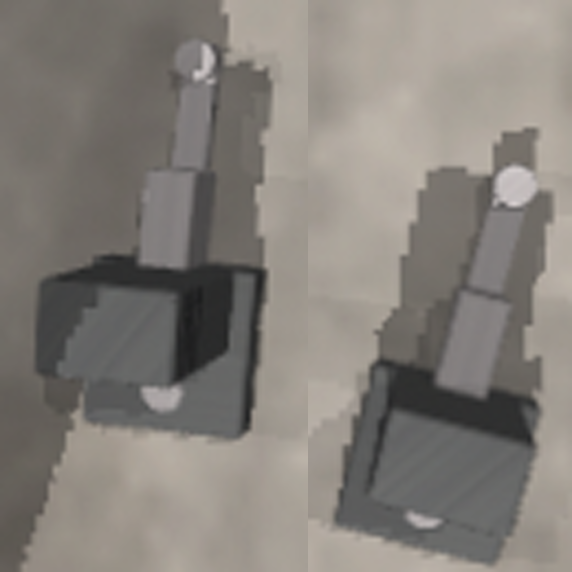

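```bash
cat > kfit.py <<'E'
from fit import *
KF=dict(head=[.0575,0,.012],jbl=[-.01,.015,.062],jbr=[-.01,-.015,.062],jfl=[.01,.015,.062],jfr=[.01,-.015,.062],fbl=[-.03,.02,.012],fbr=[-.03,-.02,.012])
def kfit(s,c0,r0,sc,**kw):
    F=[KF[k] for k in kw];P=[[r0+(v[1]+.5)/sc-.5,c0+(v[0]+.5)/sc-.5] for v in kw.values()]
    fit(s,F,P); return fit(s,F,P,dz=True)
E
python3 - <<'E'
from kfit import *
s=pickle.load(open('k.pkl','rb'))
kfit(s,150,60,4.4,head=(195,62),jbl=(37,372),jbr=(172,383),jfl=(43,280),jfr=(180,291),fbr=(240,436),fbl=(88,416))
E
```

```text
fit xy [ 0.4838 -0.2198] yaw deg -7.468 dz [] 
res [[-1.19, 0.13], [0.37, -0.64], [1.07, 0.64], [-1.02, -0.71], [-0.72, 0.59], [0.56, 0.91], [1.12, -1.16]]
fit xy [ 0.4827 -0.2168] yaw deg -7.5 dz [-0.00988658] 
res [[0.59, -0.27], [-0.06, 0.15], [0.54, 0.33], [-0.69, 0.05], [-0.46, 0.23], [-0.23, 0.17], [0.44, -0.82]]
```

```bash
python3 -c "
from h import *
delta(.4833,-.2185,.11,-97.5)"
```

```text
d [-91.   89.8  53.4] spin 7.72 cur psi -89.78 tilt [-7.e-04  4.e-04 -1.e+00]
```

```bash
python3 -m inch '-91 60 53 7.7;-91 90 53 7.7;-91 90 53 7.7;-91 90 53 7.7;-91 90 53 7.7;-91 90 53 7.7'; python3 -c "
from h import *
snap('wrist','w10.png');delta(.4833,-.2185,.051,-97.5)"
```

```text
clock: 14.0
tool_pos: [0.4829, -0.2203, 0.1109]
eef_rot: [0.466, -0.532, 0.533, -0.465]
contact_force: [0.1, -0.4, 0.3]
opening: 0.699
d [-2.2 60.2 -0.1] spin -0.17 cur psi -97.67 tilt [ 0.0012 -0.0016 -1.    ]
```

View pics/w10.png

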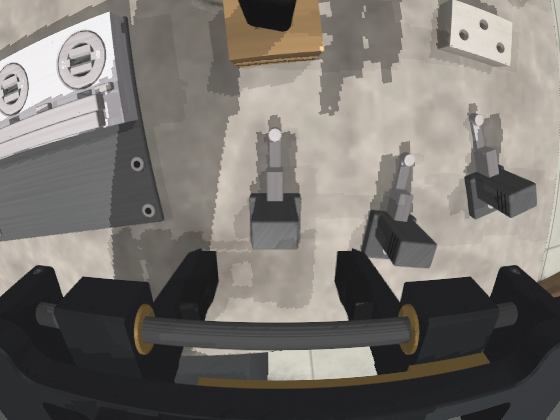

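```bash
python3 -m inch '-1 30 0 0;-1 60 0 0;-1 60 0 0;-1 60 0 0;-1 60 0 0'; python3 -m inch '-1 0 0 0;-1 0 0 0;-1 0 0 0;-1 0 0 0;-1 0 0 0;-1 0 0 0' -1 40; python3 -m inch '0 -15 0 0;0 -30 0 0;0 -30 0 0'; python3 -c "
from h import *
snap('wrist','w11.png');snap('side','s11.png');print(pose()[0])"
```

```text
clock: 14.55
tool_pos: [0.4841, -0.2187, 0.0518]
eef_rot: [0.465, -0.531, 0.533, -0.466]
contact_force: [-0.2, 0.3, 0.6]
opening: 0.699
clock: 15.15
tool_pos: [0.4837, -0.2173, 0.0505]
eef_rot: [0.466, -0.531, 0.532, -0.466]
contact_force: [0.4, -1.2, 2.8]
opening: 0.337
clock: 15.45
tool_pos: [0.4841, -0.2166, 0.0811]
eef_rot: [0.466, -0.531, 0.532, -0.467]
contact_force: [0.2, 0.6, -2.9]
opening: 0.34
[ 0.48328785 -0.2163777   0.07984899]
```

View pics/w11.png

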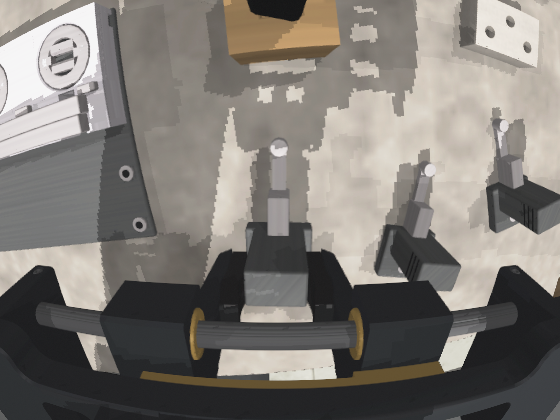

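View pics/s11.png

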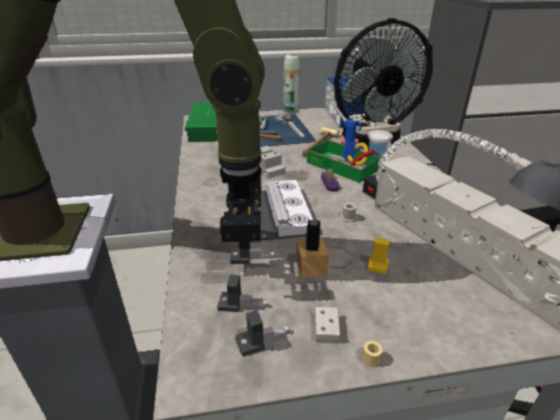

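```bash
python3 -c "
from h import *
delta(.4976,.0672,.10,-89.83)"
```

```text
d [-283.   -20.   -22.9] spin -7.69 cur psi -97.52 tilt [-4.e-04  4.e-04 -1.e+00]
```

```bash
python3 -m inch '0 -20 -23 -1;-40 -20 -23 -3;-85 -20 -23 -7.7;-130 -20 -23 -7.7;-175 -20 -23 -7.7;-220 -20 -23 -7.7;-265 -20 -23 -7.7;-283 -20 -23 -7.7;-283 -20 -23 -7.7;-283 -20 -23 -7.7'; python3 -c "
from h import *
import pickle
s=snap('wrist','w12.png');pickle.dump(s,open('w12.pkl','wb'));delta(.5026,.0672,.0575,-89.83);print(pose()[0])"
```

```text
clock: 16.55
tool_pos: [0.497, 0.0661, 0.0994]
eef_rot: [0.502, -0.499, 0.499, -0.5]
contact_force: [0.1, -0.3, -2.8]
opening: 0.336
d [-2.3 42.1  5.7] spin -0.11 cur psi -89.94 tilt [-0.0019 -0.0019 -1.    ]
[0.49699494 0.06500468 0.09960795]
```

View pics/w12.png

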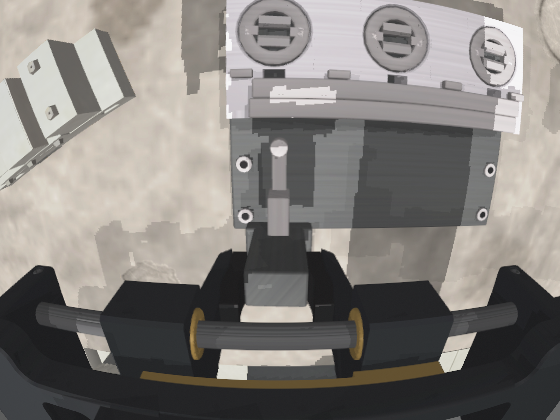

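Run:
```python
from h import *
import pickle
s=pickle.load(open('w12.pkl','rb'))
print('head',px2w(s,[148,279],.0996-.0505+.012,True),'jaw mid top',px2w(s,[275,277],.0996-.0505+.062,True))
print('disc0',px2w(s,[32,274],.03,True),'disc1',px2w(s,[39,397],.03,True),'disc2',px2w(s,[53,495],.03,True),'slot0',px2w(s,[72,274],.031,True),'slot1',px2w(s,[79,398],.031,True))
print(pose())
```

```text
head [0.55429194 0.0649822  0.0611    ] jaw mid top [0.50543675 0.06614231 0.1111    ]
disc0 [0.62384771 0.0679504  0.03      ] disc1 [ 0.62440271 -0.01168281  0.03      ] disc2 [ 0.6275508  -0.09255162  0.03      ] slot0 [0.59782762 0.06789832 0.031     ] slot1 [ 0.59733703 -0.01238413  0.031     ]
(array([0.49699494, 0.06500468, 0.09960795]), array([[ 0.00112521, -0.00185753,  0.99999764],
       [-0.99999761, -0.00187444,  0.00112173],
       [ 0.00187235, -0.99999652, -0.00185963]]))
```

```bash
python3 -m inch '-2 15 5 0;-2 30 5 0;-2 38 5 0;-2 40 5 0;-2 40 5 0;-2 40 5 0'; python3 -c "
from h import *
import pickle
s=snap('wrist','w13.png');pickle.dump(s,open('w13.pkl','wb'))
for i in range(5): print(pose()[0].round(4)); r.snapshot('side')
"
```

```text
clock: 17.2
tool_pos: [0.503, 0.0684, 0.0606]
eef_rot: [-0.5, 0.499, -0.5, 0.501]
contact_force: [-0.3, -0.1, -2.4]
opening: 0.337
[0.5031 0.0686 0.0607]
[0.5031 0.0688 0.0607]
[0.5031 0.0689 0.0607]
[0.5031 0.0689 0.0607]
[0.503  0.0689 0.0606]
```

View pics/w13.png

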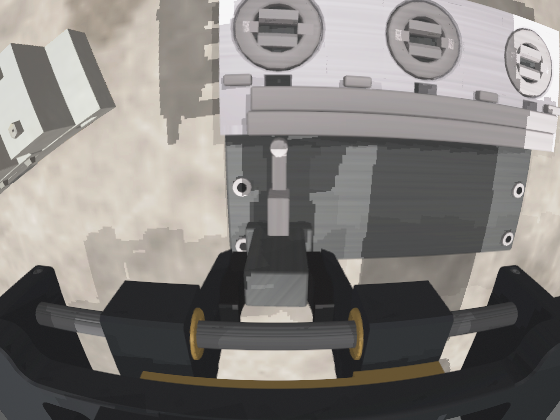

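Run:
```python
from h import *
import pickle
s=pickle.load(open('w13.pkl','rb'))
print('head',px2w(s,[148,279],.0607-.0505+.012,True))
print('disc0',px2w(s,[31,278],.03,True),'disc1',px2w(s,[39,423],.03,True),'slot0',px2w(s,[80,278],.031,True),'slot1',px2w(s,[88.5,425.5],.031,True))
delta(.506,.0676,.0575,-89.83)
im=cv2.imread('pics/w13.png')
cv2.imwrite('pics/w13a.png',cv2.resize(im[60:260,200:380],None,fx=3,fy=3,interpolation=2))
```

```text
head [0.56033799 0.0672809  0.0222    ]
disc0 [0.622828   0.06797269 0.03      ] disc1 [ 0.62478047 -0.01026128  0.03      ] slot0 [0.59696478 0.06794834 0.031     ] slot1 [ 0.59708082 -0.01183304  0.031     ]
d [1.4 3.  3.1] spin 0.0 cur psi -89.83 tilt [ 5.e-04  0.e+00 -1.e+00]
```

View pics/w13a.png

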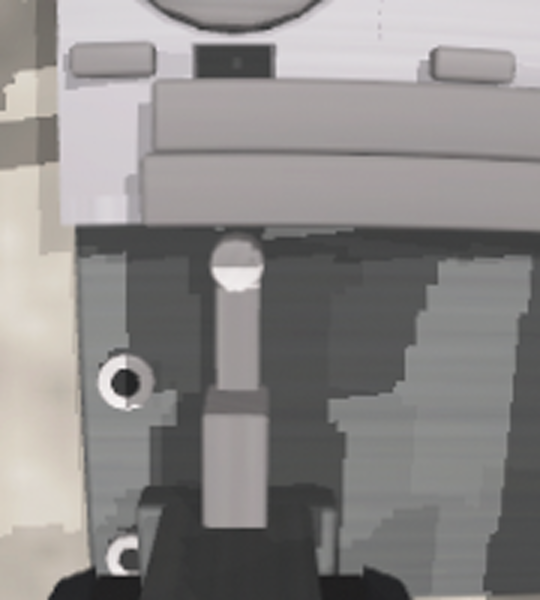

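```bash
python3 -m inch '-0.4 2.5 0 0;-0.4 3.2 0 0;-0.4 3.2 0 0;-0.4 3.2 0 0'; python3 -m inch '0 0.6 0 0;0 0.6 0 0;0 0.6 0 0'
```

```text
clock: 17.9
tool_pos: [0.5027, 0.0693, 0.0569]
eef_rot: [0.501, -0.499, 0.499, -0.501]
contact_force: [-0.0, 0.1, -1.9]
opening: 0.337
clock: 18.2
tool_pos: [0.5028, 0.0693, 0.0565]
eef_rot: [-0.501, 0.499, -0.499, 0.501]
contact_force: [0.1, 1.1, 0.2]
opening: 0.34
```

```bash
python3 -m inch '0 0 8 0;0 0 16 0;0 0 24 0;0 0 32 0;0 0 32 0'; python3 -m inch '0 0 4 0;0 0 8 0;0 0 12 0;0 0 16 0;0 0 18 0;0 0 18 0';  python3 -c "
from h import *
snap('wrist','w14.png')"
```

```text
clock: 18.7
tool_pos: [0.5376, 0.0694, 0.0565]
eef_rot: [-0.499, 0.498, -0.5, 0.502]
contact_force: [1.8, -0.7, -0.1]
opening: 0.336
clock: 19.3
tool_pos: [0.5532, 0.0694, 0.0564]
eef_rot: [-0.501, 0.499, -0.499, 0.501]
contact_force: [-2.6, -1.1, 2.9]
opening: 0.337
```

View pics/w14.png

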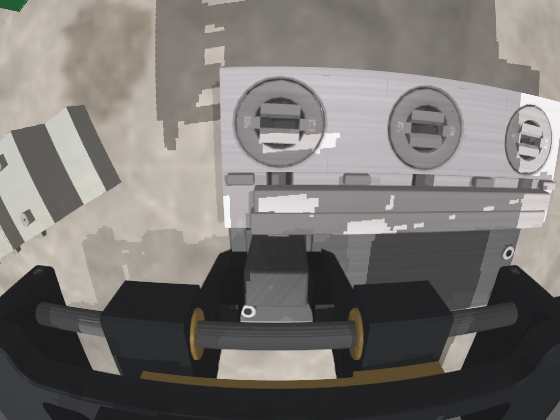

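```bash
python3 -m inch '0 0 1.5 0;0 0 1.5 0;0 0 1.5 0'; python3 -m inch '0 0 1.5 0;0 0 1.5 0;0 0 1.5 0';python3 -m inch '0 0 1.5 0;0 0 1.5 0;0 0 1.5 0'
```

```text
clock: 19.65
tool_pos: [0.5539, 0.0694, 0.0564]
eef_rot: [0.501, -0.499, 0.499, -0.501]
contact_force: [-3.5, -0.5, 4.0]
opening: 0.337
clock: 19.95
tool_pos: [0.5551, 0.0693, 0.0564]
eef_rot: [0.501, -0.5, 0.499, -0.5]
contact_force: [-3.6, -0.6, 5.0]
opening: 0.337
clock: 20.25
tool_pos: [0.5554, 0.0693, 0.0563]
eef_rot: [0.502, -0.5, 0.498, -0.5]
contact_force: [-5.5, -0.3, 7.0]
opening: 0.338
```

```bash
python3 -m inch '0 0 0 0;0 0 0 0;0 0 0 0' -0.1;  python3 -c "
from h import *
snap('wrist','w15.png')
im=cv2.imread('pics/w15.png')
cv2.imwrite('pics/w15a.png',cv2.resize(im[60:320,190:370],None,fx=2.3,fy=2.3,interpolation=2))"
```

```text
clock: 20.55
tool_pos: [0.5587, 0.0696, 0.0564]
eef_rot: [-0.5, 0.499, -0.5, 0.501]
contact_force: [-0.1, -0.1, -0.4]
opening: 0.447
```

View pics/w15a.png

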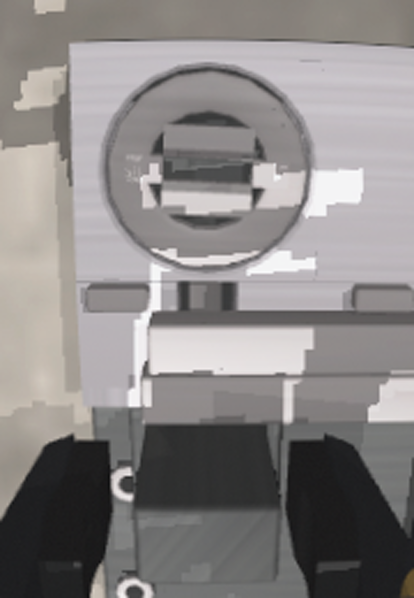

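```bash
python3 -m inch '0 -30 0 0;0 -70 -20 0;0 -110 -50 0;0 -130 -50 0;0 -130 -50 0;0 -130 -50 0' 0.3;  python3 k.py w16.png; python3 -c "
from h import *
im=cv2.imread('pics/w16.png')
cv2.imwrite('pics/w16a.png',cv2.resize(im[0:200,180:440],None,fx=3,fy=3,interpolation=2))"
```

```text
clock: 21.2
tool_pos: [0.5081, 0.0695, 0.1866]
eef_rot: [-0.5, 0.499, -0.5, 0.501]
contact_force: [0.8, 0.4, -0.3]
opening: 0.652
[0.5076 0.0693 0.1859] psi -89.84
org 0.62 [137.3 276.1] [0.5528 0.07   0.    ]
org 0.61 [226.8 544.6] [ 0.4484 -0.3149  0.    ]
head 0.46 [118.6 367.2] [ 0.5741 -0.0224  0.    ]
head 0.66 [ 76.4 278.8] [0.6138 0.0674 0.    ]
head 0.25 [ 75.3 276. ] [0.6149 0.0702 0.    ]
head 0.28 [ 78.8 278.5] [0.6114 0.0677 0.    ]
```

View pics/w16a.png

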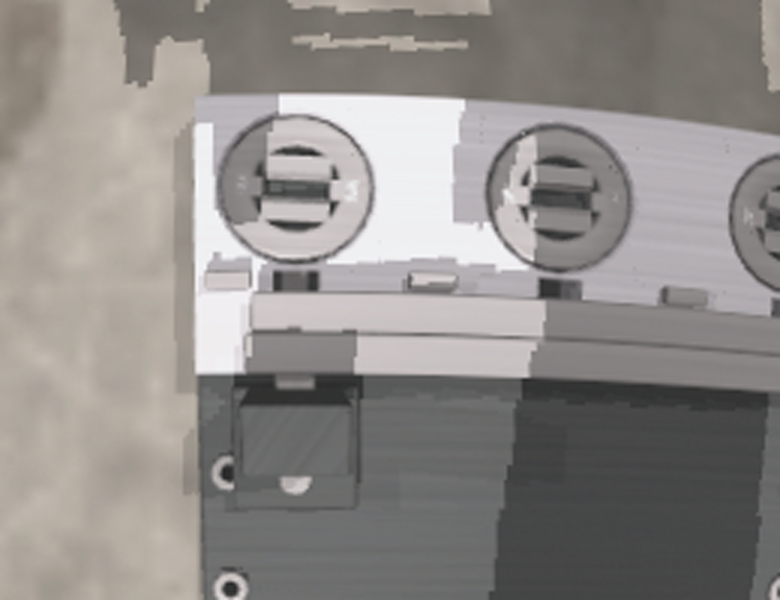

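Run:
```python
from kfit import *
s=pickle.load(open('k.pkl','rb'))
q=lambda x,y:[y/3-.33,180+x/3-.33]
for n,p,z,o in [('foot back',(297,507),.018,.03),('jaw back',(297,475),.068,.01),('jaw front',(297,403),.068,-.01),('bed front',(420,379),.031,0.025),('bar front top',(297,374),.043,.0),('bar back',(297,296),.043,0),('disc0',(296,190),.03,-.031),('disc1',(559,198),.03,-.031),('post',(228,280),.037,0)]:
    w=px2w(s,q(*p),z,True); print(n,w.round(4),'-> org x',(w[0]+o).round(4))
```

```text
foot back [0.5246 0.0674 0.018 ] -> org x 0.5546
jaw back [0.5446 0.0679 0.068 ] -> org x 0.5546
jaw front [0.564  0.0679 0.068 ] -> org x 0.554
bed front [0.5675 0.0307 0.031 ] -> org x 0.5925
bar front top [0.5696 0.0678 0.043 ] -> org x 0.5696
bar back [0.5921 0.0678 0.043 ] -> org x 0.5921
disc0 [0.6242 0.0681 0.03  ] -> org x 0.5932
disc1 [ 0.625  -0.0112  0.03  ] -> org x 0.594
post [0.5969 0.0878 0.037 ] -> org x 0.5969
```

Keeper A sits in bay 0 about 4 mm short of home, as the plunger should hold it. Next keeper.

```bash
python3 -m inch '50 -15 -40 0;100 -15 -70 0;150 -15 -78 0;200 -15 -78 0;250 -15 -78 0;300 -15 -78 0;350 -15 -78 0;379 -15 -78 0;379 -15 -78 0;379 -15 -78 0' 0.4; python3 k.py w17.png; python3 -c "
from h import *
im=cv2.imread('pics/w17.png')
cv2.imwrite('pics/w17a.png',cv2.resize(im[60:200,240:420],None,fx=4.4,fy=4.4,interpolation=2))"
```

```text
clock: 22.45
tool_pos: [0.4296, -0.3112, 0.2005]
eef_rot: [-0.5, 0.501, -0.5, 0.5]
contact_force: [0.7, 0.7, -0.3]
opening: 0.699
[ 0.4301 -0.3093  0.2006] psi -89.85
org 0.95 [131.1 367.8] [ 0.4804 -0.4084  0.    ]
org 0.55 [155.7 282.5] [ 0.4524 -0.3176  0.    ]
head 0.91 [ 80.  358.6] [ 0.5344 -0.3965  0.    ]
head 0.62 [104.6 296.6] [ 0.5063 -0.3319  0.    ]
```

View pics/w17a.png

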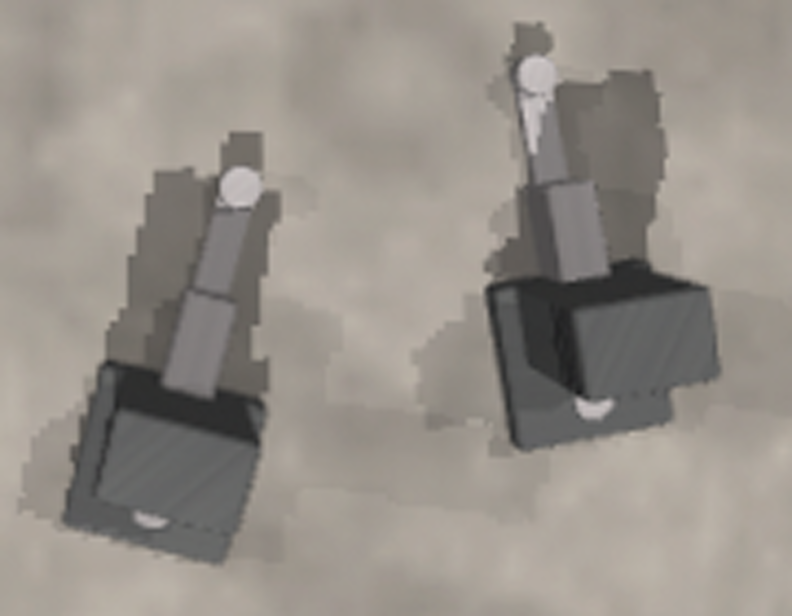

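Run:
```python
from kfit import *
s=pickle.load(open('k.pkl','rb'))
kfit(s,240,60,4.4,head=(241,186),jfl=(122,410),jfr=(260,443),jbl=(97,500),jbr=(238,535),fbl=(65,522),fbr=(222,562))
kfit(s,240,60,4.4,head=(536,76),jfl=(576,308),jfr=(708,288),jbl=(588,398),jbr=(718,374),fbl=(520,450),fbr=(672,424))
delta(.4515,-.3185,.11,-90-14)
```

```text
fit xy [ 0.4542 -0.3145] yaw deg -14.717 dz [] 
res [[-0.44, 0.14], [-1.3, -0.93], [-0.12, 1.35], [0.1, -0.86], [0.51, 0.21], [0.68, -0.69], [0.91, 0.84]]
fit xy [ 0.4526 -0.3146] yaw deg -14.719 dz [-0.00777639] 
res [[0.98, -0.2], [-1.01, -0.55], [-0.07, 0.8], [-0.21, -0.34], [-0.03, -0.16], [0.29, -0.09], [0.31, 0.59]]
fit xy [ 0.4819 -0.4088] yaw deg 12.05 dz [] 
res [[-0.96, 0.41], [-0.38, -1.03], [-1.21, 0.38], [1.29, -0.47], [1.03, 0.88], [0.54, -0.45], [-0.36, 0.51]]
fit xy [ 0.4811 -0.4112] yaw deg 12.072 dz [-0.00739034] 
res [[0.36, 0.82], [-0.23, -0.76], [-0.94, -0.16], [0.86, -0.29], [0.75, 0.27], [-0.07, 0.06], [-0.83, 0.24]]
d [10.7 91.3 20.6] spin 14.34 cur psi -89.66 tilt [-3.e-04  1.e-03 -1.e+00]
```

```bash
python3 -m inch '6 60 23 8;6 91 23 15;6 91 23 15;6 91 23 15;6 91 23 15;6 91 23 15'; python3 -c "
from h import *
snap('wrist','w18.png');delta(.4535,-.3140,.051,-104.7)"
```

```text
clock: 23.3
tool_pos: [0.4542, -0.3166, 0.113]
eef_rot: [0.431, -0.559, 0.562, -0.432]
contact_force: [0.9, 0.0, -0.3]
opening: 0.699
d [-2.4 61.7 -1.5] spin -0.1 cur psi -104.8 tilt [ 0.0033 -0.002  -1.    ]
```

View pics/w18.png

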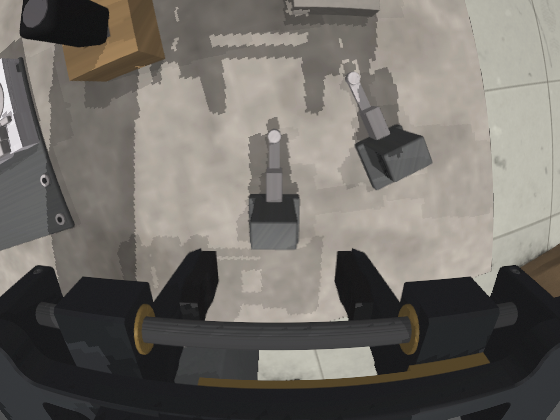

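```bash
python3 -m inch '-1 30 0 0;-1 60 0 0;-1 62 0 0;-1 62 0 0;-1 62 0 0'; python3 -m inch '-1 0 0 0;-1 0 0 0;-1 0 0 0;-1 0 0 0;-1 0 0 0;-1 0 0 0' -1 40; python3 -m inch '0 -15 0 0;0 -30 0 0;0 -50 0 0;0 -50 0 0;0 -50 0 0'; python3 -c "
from h import *
snap('wrist','w19.png');delta(.4976,-.0107,.10,-89.83)"
```

```text
clock: 23.85
tool_pos: [0.4545, -0.3156, 0.0501]
eef_rot: [0.431, -0.559, 0.561, -0.432]
contact_force: [0.7, 0.2, -0.3]
opening: 0.7
clock: 24.45
tool_pos: [0.4541, -0.3141, 0.0487]
eef_rot: [0.431, -0.56, 0.561, -0.431]
contact_force: [0.5, -0.2, 3.2]
opening: 0.337
clock: 24.95
tool_pos: [0.454, -0.3139, 0.0988]
eef_rot: [0.431, -0.56, 0.561, -0.431]
contact_force: [0.2, -0.3, -2.6]
opening: 0.341
d [-304.2   -1.8  -35. ] spin -15.0 cur psi -104.83 tilt [-6.e-04  4.e-04 -1.e+00]
```

View pics/w19.png

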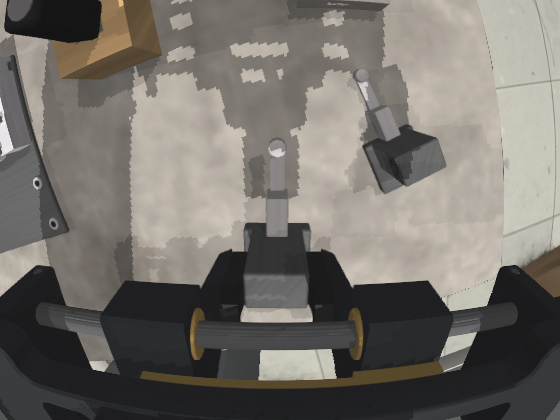

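```bash
python3 -m inch '-45 0 -35 -7;-90 0 -35 -15;-135 0 -35 -15;-180 0 -35 -15;-225 0 -35 -15;-270 0 -35 -15;-304 0 -35 -15;-304 0 -35 -15;-304 0 -35 -15;-304 0 -35 -15'; python3 -c "
from h import *
for i in range(3): r.snapshot('wrist')
delta(.5030,-.0107,.059,-89.83)"
```

```text
clock: 26.0
tool_pos: [0.497, -0.0126, 0.0979]
eef_rot: [0.501, -0.5, 0.5, -0.499]
contact_force: [-0.1, 0.0, -2.9]
opening: 0.339
d [-2.1 39.2  5.6] spin -0.15 cur psi -89.98 tilt [-8.e-04 -9.e-04 -1.e+00]
```

```bash
python3 -m inch '-1 15 5 0;-1 30 5 0;-1 37 5 0;-1 39 5 0;-1 39 5 0;-1 39 5 0'; python3 -c "
from h import *
import pickle
s=snap('wrist','w20.png');pickle.dump(s,open('w20.pkl','wb'))
r.snapshot('side');r.snapshot('side');delta(.5030,-.0107,.055,-89.83);print(pose()[0])
im=cv2.imread('pics/w20.png')
cv2.imwrite('pics/w20a.png',cv2.resize(im[60:260,190:390],None,fx=3,fy=3,interpolation=2))
"
```

```text
clock: 26.75
tool_pos: [0.5031, -0.0103, 0.0599]
eef_rot: [-0.501, 0.499, -0.5, 0.501]
contact_force: [-0.1, 0.2, -1.8]
opening: 0.34
d [ 0.6  4.9 -0.2] spin -0.01 cur psi -89.84 tilt [ 9.e-04 -1.e-04 -1.e+00]
[ 0.50317314 -0.01010628  0.05987926]
```

View pics/w20a.png

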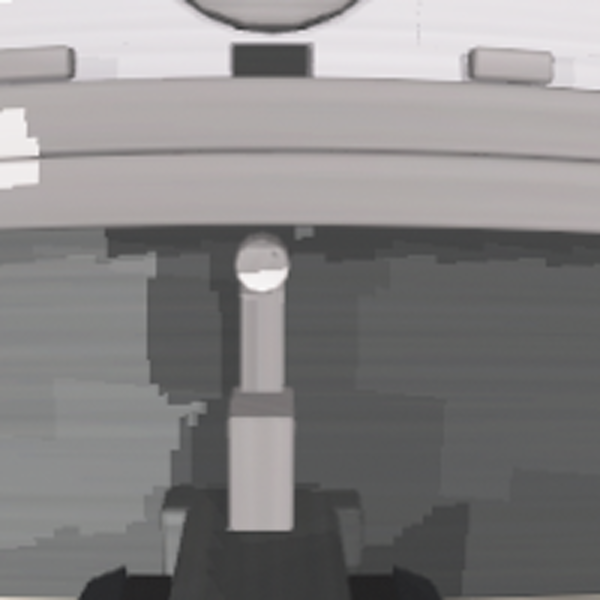

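```bash
python3 -m inch '1.2 3 0 0;1.2 4.5 0 0;1.2 4.5 0 0;1.2 4.5 0 0'; python3 -m inch '0 0.5 0 0;0 0.5 0 0;0 0.5 0 0'
```

```text
clock: 27.3
tool_pos: [0.5029, -0.0113, 0.0548]
eef_rot: [0.501, -0.499, 0.499, -0.501]
contact_force: [0.3, -0.4, -2.0]
opening: 0.339
clock: 27.6
tool_pos: [0.5029, -0.0113, 0.0546]
eef_rot: [-0.501, 0.499, -0.499, 0.501]
contact_force: [-0.5, -0.6, 2.6]
opening: 0.337
```

Resting lightly on the plate. Sliding it in.

```bash
python3 -m inch '0 0 8 0;0 0 16 0;0 0 24 0;0 0 32 0;0 0 32 0'; python3 -m inch '0 0 4 0;0 0 8 0;0 0 12 0;0 0 16 0;0 0 18 0;0 0 18 0';python3 -m inch '0 0 1.5 0;0 0 1.5 0;0 0 3 0;0 0 3 0'
```

```text
clock: 28.1
tool_pos: [0.535, -0.0113, 0.0546]
eef_rot: [0.501, -0.499, 0.499, -0.501]
contact_force: [-1.5, 0.2, 4.5]
opening: 0.338
clock: 28.7
tool_pos: [0.5509, -0.0113, 0.0546]
eef_rot: [0.502, -0.5, 0.498, -0.5]
contact_force: [-4.1, -0.0, 8.6]
opening: 0.336
clock: 29.1
tool_pos: [0.5534, -0.0113, 0.0546]
eef_rot: [0.502, -0.5, 0.498, -0.499]
contact_force: [-4.6, -0.6, 8.1]
opening: 0.336
```

```bash
python3 -m inch '0 -0.6 1 0;0 -0.6 2 0;0 -0.6 2 0';python3 -m inch '0 0 1 0;0 0 2 0;0 0 2 0'; python3 -c "
from h import *
snap('wrist','w21.png')"
```

```text
clock: 29.4
tool_pos: [0.5561, -0.0112, 0.0547]
eef_rot: [0.502, -0.5, 0.498, -0.5]
contact_force: [-5.2, 0.3, 3.8]
opening: 0.337
clock: 29.7
tool_pos: [0.558, -0.0112, 0.0547]
eef_rot: [0.502, -0.5, 0.498, -0.5]
contact_force: [-4.3, -0.8, 3.1]
opening: 0.337
```

View pics/w21.png

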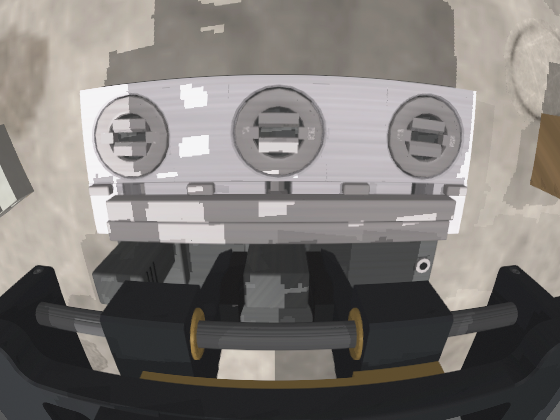

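```bash
python3 -m inch '0 0 0 0;0 0 0 0;0 0 0 0' -0.1; python3 -m inch '0 -30 0 0;0 -70 -20 0;0 -110 -50 0;0 -130 -50 0;0 -130 -50 0;0 -130 -50 0' 0.3;  python3 k.py w22.png; python3 -c "
from h import *
im=cv2.imread('pics/w22.png')
cv2.imwrite('pics/w22a.png',cv2.resize(im[20:200,80:460],None,fx=2.1,fy=2.1,interpolation=2))"
```

```text
clock: 30.05
tool_pos: [0.5612, -0.011, 0.0551]
eef_rot: [-0.5, 0.499, -0.5, 0.501]
contact_force: [-0.0, -0.4, -0.8]
opening: 0.449
clock: 30.65
tool_pos: [0.5109, -0.0111, 0.1853]
eef_rot: [-0.5, 0.499, -0.5, 0.501]
contact_force: [-0.9, 1.0, -0.2]
opening: 0.654
[ 0.5103 -0.0111  0.1845] psi -89.82
org 0.88 [148.1 278.5] [ 0.5449 -0.0131  0.    ]
org 0.83 [208.7 554.7] [ 0.4792 -0.4076  0.    ]
org 0.56 [141.5 195.1] [0.5527 0.0717 0.    ]
head 0.68 [166.8 558.5] [ 0.5399 -0.3963  0.    ]
head 0.96 [ 84.4 194.9] [0.6109 0.07   0.    ]
head 0.75 [ 87.1 281.1] [ 0.6059 -0.0154  0.    ]
head 0.26 [ 77.7 279.5] [ 0.6153 -0.0138  0.    ]
head 0.15 [ 65.8 277.5] [ 0.6272 -0.0119  0.    ]
```

View pics/w22a.png

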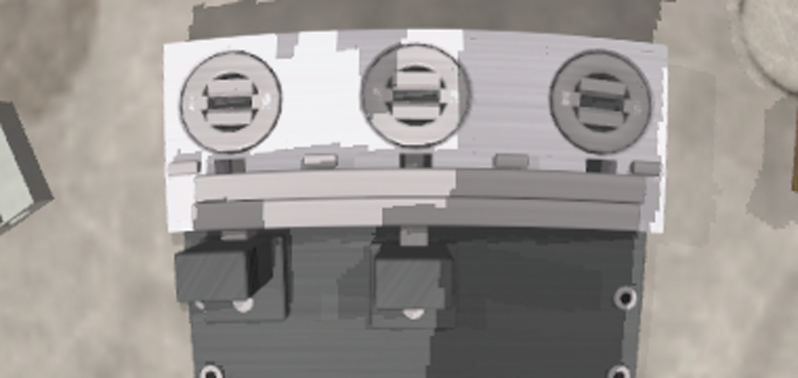

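Run:
```python
from kfit import *
s=pickle.load(open('k.pkl','rb'))
q=lambda x,y:[20+(y+.5)/2.1-.5,80+(x+.5)/2.1-.5]
for n,p,z,o in [('A foot back',(245,320),.018,.03),('A jaw back',(212,300),.068,.01),('A jf',(212,246),.068,-.01),('B foot back',(412,327),.018,.03),('B jaw back',(411,311),.068,.01),('B jf',(411,256),.068,-.01),('disc0',(231,101),.03,-.031),('disc1',(416,97),.03,-.031),('disc2',(602,101),.03,-.031)]:
    w=px2w(s,q(*p),z,True); print(n,w.round(4),'-> org x',(w[0]+o).round(4))
```

```text
A foot back [0.5248 0.0675 0.018 ] -> org x 0.5548
A jaw back [0.5448 0.0677 0.068 ] -> org x 0.5548
A jf [0.5661 0.0664 0.068 ] -> org x 0.5561
B foot back [ 0.521  -0.0105  0.018 ] -> org x 0.551
B jaw back [ 0.5396 -0.0102  0.068 ] -> org x 0.5496
B jf [ 0.5609 -0.0101  0.068 ] -> org x 0.5509
disc0 [0.6252 0.0671 0.03  ] -> org x 0.5942
disc1 [ 0.6242 -0.012   0.03  ] -> org x 0.5932
disc2 [ 0.6258 -0.0919  0.03  ] -> org x 0.5948
```

B bounced back and is about 8 mm short of home, against 4 mm for A. I'll regrip it and push it in more gently.

```bash
python3 -m inch '0 40 40 0;0 80 40 0;0 110 40 0;0 130 40 0;0 130 40 0;0 130 40 0' -0.1; python3 -m inch '0 0 0 0;0 0 0 0;0 0 0 0' -1 40; python3 -m inch '0 0 1 0;0 0 2 0;0 0 3 0;0 0 4 0;0 0 4 0'
```

```text
clock: 31.5
tool_pos: [0.5498, -0.0112, 0.0547]
eef_rot: [0.501, -0.499, 0.499, -0.5]
contact_force: [0.4, 0.3, 0.1]
opening: 0.448
clock: 31.8
tool_pos: [0.5508, -0.0112, 0.0561]
eef_rot: [-0.5, 0.499, -0.5, 0.501]
contact_force: [-0.3, -0.9, 3.8]
opening: 0.338
clock: 32.3
tool_pos: [0.5515, -0.0112, 0.0562]
eef_rot: [0.502, -0.5, 0.498, -0.5]
contact_force: [-6.1, -0.2, 12.8]
opening: 0.339
```

```bash
python3 -m inch '0 -1.5 0 0;0 -1.5 0 0'; python3 -m inch '0 0 1 0;0 0 2 0;0 0 2 0'; python3 -c "
from h import *
snap('side','s23.png');snap('wrist','w23.png')
im=cv2.imread('pics/s23.png')
cv2.imwrite('pics/s23a.png',cv2.resize(im[150:260,220:330],None,fx=5,fy=5,interpolation=2))"
```

```text
clock: 32.5
tool_pos: [0.5542, -0.0111, 0.0568]
eef_rot: [-0.501, 0.499, -0.499, 0.501]
contact_force: [0.1, -0.7, -1.8]
opening: 0.338
clock: 32.8
tool_pos: [0.5553, -0.0111, 0.0562]
eef_rot: [0.501, -0.5, 0.499, -0.5]
contact_force: [-1.6, -0.7, -0.1]
opening: 0.332
```

View pics/w23.png

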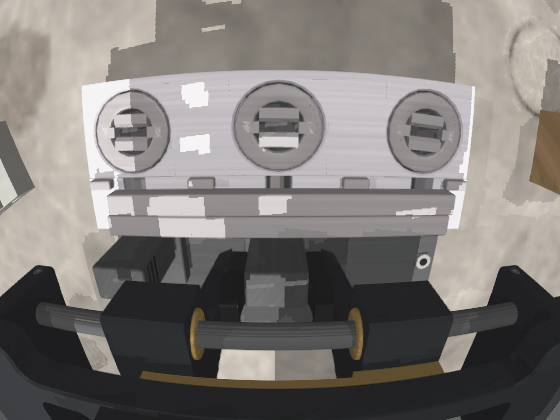

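```bash
python3 -m inch '0 0 0 0;0 0 0 0;0 0 0 0' -0.1; python3 -m inch '0 -30 0 0;0 -70 -20 0;0 -110 -50 0;0 -130 -50 0;0 -130 -50 0;0 -130 -50 0' 0.3;  python3 k.py w24.png; python3 -c "
from h import *
im=cv2.imread('pics/w24.png')
cv2.imwrite('pics/w24a.png',cv2.resize(im[20:200,80:460],None,fx=2.1,fy=2.1,interpolation=2))"
```

```text
clock: 33.2
tool_pos: [0.5567, -0.0111, 0.0568]
eef_rot: [-0.5, 0.499, -0.5, 0.501]
contact_force: [-0.4, 0.1, 0.7]
opening: 0.449
clock: 33.8
tool_pos: [0.5066, -0.0112, 0.1868]
eef_rot: [-0.5, 0.499, -0.5, 0.501]
contact_force: [-0.2, 0.0, 0.3]
opening: 0.646
[ 0.5062 -0.0112  0.186 ] psi -89.83
org 0.96 [137.1 277.3] [ 0.5515 -0.0119  0.    ]
org 0.62 [137.  196.5] [0.5528 0.0703 0.    ]
org 0.61 [205.8 556.3] [ 0.4786 -0.4119  0.    ]
head 0.78 [165.1 557.8] [ 0.5376 -0.3959  0.    ]
head 0.96 [ 78.6 196.4] [0.6125 0.0686 0.    ]
head 0.58 [ 78.9 281.2] [ 0.6099 -0.0156  0.    ]
head 0.43 [206.8 552.6] [ 0.4772 -0.4033  0.    ]
```

View pics/w24a.png

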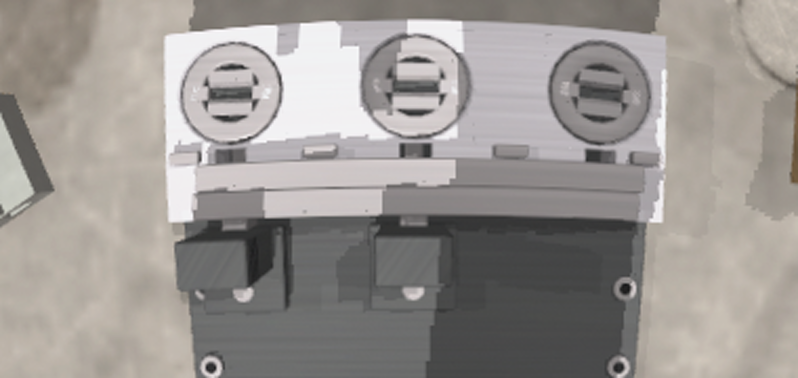

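Both keepers are now level with each other. Next is keeper C.

```bash
python3 -m inch '50 -15 -40 0;100 -15 -70 0;150 -15 -78 0;200 -15 -78 0;250 -15 -78 0;300 -15 -78 0;350 -15 -78 0;389 -15 -78 0;389 -15 -78 0;389 -15 -78 0' 0.4; python3 k.py w25.png; python3 -c "
from h import *
im=cv2.imread('pics/w25.png')
cv2.imwrite('pics/w25a.png',cv2.resize(im[40:220,180:400],None,fx=3.3,fy=3.3,interpolation=2))"
```

```text
clock: 35.05
tool_pos: [0.4279, -0.4029, 0.2005]
eef_rot: [-0.5, 0.501, -0.5, 0.499]
contact_force: [-0.0, 0.9, 0.0]
opening: 0.702
[ 0.4286 -0.4     0.2005] psi -89.89
org 0.77 [128.1 280. ] [ 0.48   -0.4068  0.    ]
head 0.89 [ 73.7 270.6] [ 0.5367 -0.3973  0.    ]
head 0.19 [  7.9 125.2] [ 0.6237 -0.2384  0.    ]
```

View pics/w25a.png

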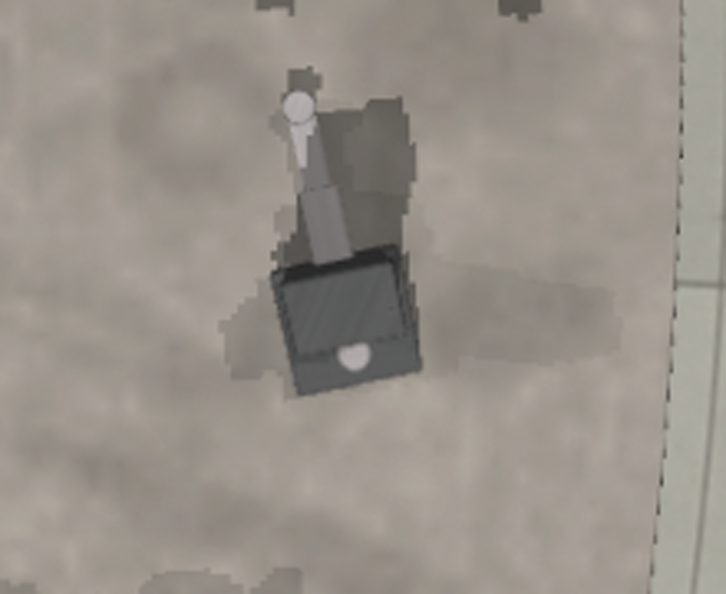

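Run:
```python
from kfit import *
s=pickle.load(open('k.pkl','rb'))
v=kfit(s,180,40,3.3,head=(299,107),jfl=(283,287),jfr=(391,263),jbl=(300,357),jbr=(406,336),fbl=(298,396),fbr=(421,370))
delta(.4815,-.4085,.112,-90+12.1)
```

```text
fit xy [ 0.4815 -0.4094] yaw deg 12.166 dz [] 
res [[-0.18, 0.13], [-0.71, -1.24], [-0.83, 0.79], [0.69, -1.24], [-0.18, 0.94], [0.86, -0.18], [0.67, 0.95]]
fit xy [ 0.4806 -0.4096] yaw deg 12.17 dz [-0.00760232] 
res [[1.17, 0.43], [-0.57, -0.72], [-0.5, 0.38], [0.23, -0.87], [-0.46, 0.41], [0.2, 0.12], [0.19, 0.4]]
d [10.9 89.3 51.7] spin -11.74 cur psi -89.64 tilt [-4.0e-04  1.7e-03 -1.0e+00]
```

```bash
python3 -m inch '11 60 40 -8;11 89 52 -11.9;11 89 52 -11.9;11 89 52 -11.9;11 89 52 -11.9;11 89 52 -11.9'; python3 -c "
from h import *
snap('wrist','w26.png');delta(.4813,-.4080,.050,-77.8)"
```

```text
clock: 35.9
tool_pos: [0.4811, -0.4123, 0.1152]
eef_rot: [0.55, -0.444, 0.446, -0.549]
contact_force: [0.3, 0.0, 0.2]
opening: 0.701
d [-4.3 65.   1. ] spin -0.2 cur psi -78.0 tilt [ 0.0022 -0.0027 -1.    ]
```

View pics/w26.png

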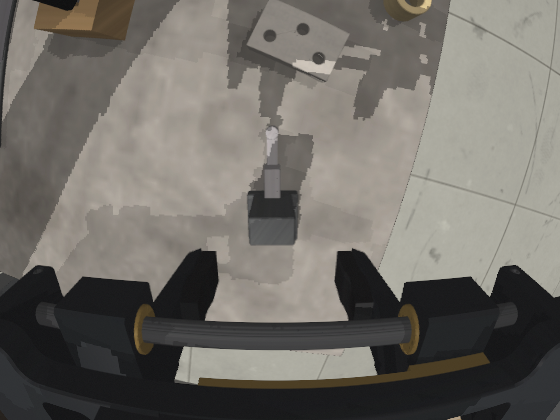

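```bash
python3 -m inch '-2 30 0 0;-2 60 0 0;-2 63 0 0;-2 63 0 0;-2 63 0 0'; python3 -m inch '-1 0 0 0;-1 0 0 0;-1 0 0 0;-1 0 0 0;-1 0 0 0;-1 0 0 0' -1 40; python3 -m inch '0 -15 0 0;0 -30 0 0;0 -50 0 0;0 -50 0 0;0 -50 0 0'; python3 -c "
from h import *
snap('wrist','w27.png');delta(.4976,-.0915,.10,-89.83)"
```

```text
clock: 36.45
tool_pos: [0.4815, -0.4104, 0.0515]
eef_rot: [0.55, -0.444, 0.446, -0.55]
contact_force: [0.6, -0.7, 0.2]
opening: 0.701
clock: 37.05
tool_pos: [0.4806, -0.4087, 0.0499]
eef_rot: [0.55, -0.444, 0.445, -0.55]
contact_force: [-0.1, -0.3, 3.0]
opening: 0.337
clock: 37.55
tool_pos: [0.4807, -0.4086, 0.1003]
eef_rot: [-0.55, 0.444, -0.445, 0.55]
contact_force: [0.1, -0.5, -3.1]
opening: 0.334
d [-306.    -0.5   83.3] spin 11.9 cur psi -77.93 tilt [-3.e-04  2.e-04 -1.e+00]
```

View pics/w27.png

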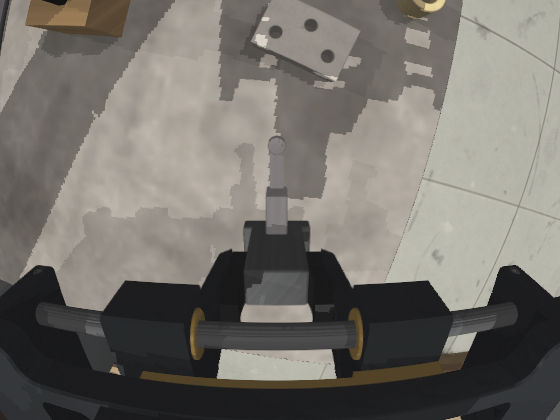

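```bash
python3 -m inch '-45 0 0 3;-90 0 10 9;-135 0 25 11.9;-180 0 40 11.9;-225 0 55 11.9;-270 0 70 11.9;-306 0 83 11.9;-306 0 83 11.9;-306 0 83 11.9;-306 0 83 11.9'; python3 -c "
from h import *
for i in range(4): r.snapshot('wrist')
delta(.5030,-.0915,.060,-89.83)"
```

```text
clock: 38.6
tool_pos: [0.4971, -0.0934, 0.0992]
eef_rot: [0.501, -0.5, 0.5, -0.5]
contact_force: [0.0, -0.0, -1.6]
opening: 0.336
d [-1.9 39.4  5.7] spin -0.15 cur psi -89.98 tilt [-2.e-04 -7.e-04 -1.e+00]
```

```bash
python3 -m inch '-1 15 5 0;-1 30 5 0;-1 37 5 0;-1 39 5 0;-1 39 5 0;-1 39 5 0'; python3 -c "
from h import *
s=snap('wrist','w28.png')
r.snapshot('side');r.snapshot('side');delta(.5030,-.0915,.056,-89.83);print(pose()[0])
im=cv2.imread('pics/w28.png')
cv2.imwrite('pics/w28a.png',cv2.resize(im[60:260,190:390],None,fx=3,fy=3,interpolation=2))
"
```

```text
clock: 39.4
tool_pos: [0.5029, -0.0911, 0.061]
eef_rot: [-0.501, 0.499, -0.5, 0.501]
contact_force: [-0.5, -0.3, -1.5]
opening: 0.339
d [0.6 5.  0.1] spin -0.0 cur psi -89.83 tilt [ 9.e-04 -2.e-04 -1.e+00]
[ 0.50292852 -0.09088039  0.06101004]
```

View pics/w28a.png

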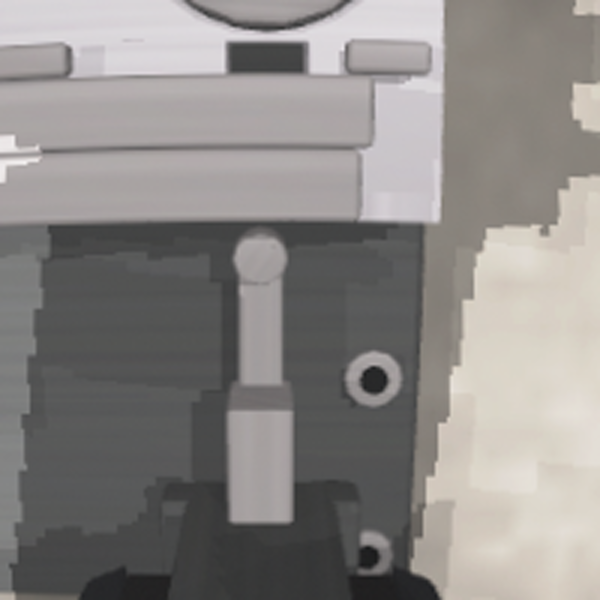

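```bash
python3 -m inch '0.9 3 0 0;0.9 4.5 0 0;0.9 4.5 0 0;0.9 4.5 0 0'; python3 -m inch '0 0.4 0 0;0 0.4 0 0;0 0.4 0 0'
```

```text
clock: 39.95
tool_pos: [0.5026, -0.0917, 0.0559]
eef_rot: [0.501, -0.499, 0.499, -0.501]
contact_force: [-0.9, 0.5, -1.9]
opening: 0.335
clock: 40.25
tool_pos: [0.5026, -0.0917, 0.0558]
eef_rot: [-0.501, 0.499, -0.499, 0.501]
contact_force: [-1.1, -0.1, 0.8]
opening: 0.342
```

```bash
python3 -m inch '0 0 8 0;0 0 16 0;0 0 24 0;0 0 32 0;0 0 32 0'; python3 -m inch '0 -0.4 4 0;0 -0.4 8 0;0 -0.4 12 0;0 -0.4 16 0;0 -0.4 18 0;0 -0.4 18 0';python3 -m inch '0 0 1 0;0 0 2 0;0 0 2 0;0 0 2 0'
```

```text
clock: 40.75
tool_pos: [0.5361, -0.0916, 0.0558]
eef_rot: [-0.5, 0.499, -0.5, 0.501]
contact_force: [0.6, -0.2, 2.6]
opening: 0.34
clock: 41.35
tool_pos: [0.553, -0.0915, 0.0559]
eef_rot: [-0.501, 0.499, -0.499, 0.501]
contact_force: [-0.2, 0.4, -2.1]
opening: 0.339
clock: 41.75
tool_pos: [0.5538, -0.0916, 0.0559]
eef_rot: [0.501, -0.5, 0.499, -0.5]
contact_force: [-2.0, 1.0, -2.7]
opening: 0.337
```

```bash
python3 -m inch '0 0 1 0;0 0 1 0;0 0 1 0'; python3 -m inch '0 0 0 0;0 0 0 0;0 0 0 0' -0.1; python3 -m inch '0 -30 0 0;0 -70 -20 0;0 -110 -50 0;0 -130 -50 0;0 -130 -50 0;0 -130 -50 0' 0.3;  python3 k.py w29.png; python3 -c "
from h import *
im=cv2.imread('pics/w29.png')
cv2.imwrite('pics/w29a.png',cv2.resize(im[20:200,60:390],None,fx=2.4,fy=2.4,interpolation=2))"
```

```text
clock: 42.05
tool_pos: [0.555, -0.0916, 0.0559]
eef_rot: [0.501, -0.5, 0.499, -0.5]
contact_force: [-3.0, -0.7, -0.6]
opening: 0.338
clock: 42.35
tool_pos: [0.5569, -0.0916, 0.0564]
eef_rot: [-0.5, 0.499, -0.5, 0.501]
contact_force: [0.4, -0.8, -0.5]
opening: 0.454
clock: 42.95
tool_pos: [0.5066, -0.0916, 0.1863]
eef_rot: [-0.5, 0.499, -0.5, 0.501]
contact_force: [0.2, 1.2, -0.5]
opening: 0.65
[ 0.506  -0.0915  0.1856] psi -89.81
org 0.94 [141.6 125.4] [0.5516 0.0708 0.    ]
org 0.9 [138.7 198.1] [ 0.5511 -0.0118  0.    ]
org 0.86 [136.9 274.5] [ 0.5518 -0.0896  0.    ]
head 0.84 [ 78.2 275.2] [ 0.6105 -0.0902  0.    ]
head 0.65 [ 77.9 415.3] [ 0.6191 -0.2351  0.    ]
head 0.6 [ 78.7 195.8] [ 0.6124 -0.0113  0.    ]
```

View pics/w29a.png

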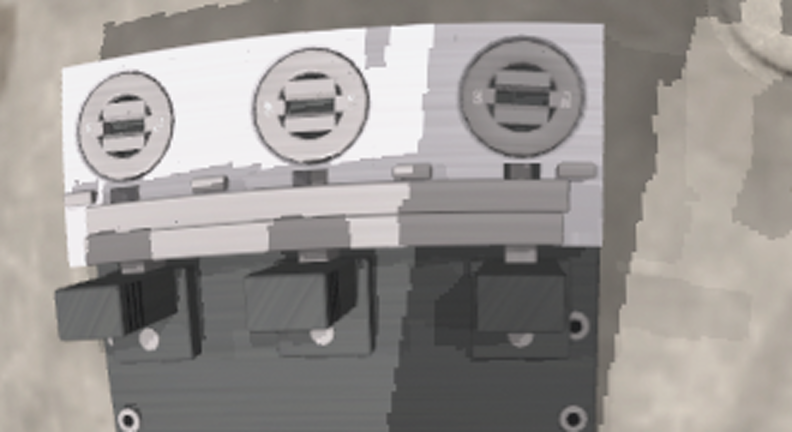

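All three keepers are in. Next is the driver.

```bash
python3 -m inch '50 -10 0 0;100 -14 0 0;145 -14 0 0;145 -14 0 0;145 -14 0 0;145 -14 0 0' 0.2
python3 - <<'E'
from h import *
import pickle
s=snap('wrist','w30.png');pickle.dump(s,open('w30.pkl','wb'));snap('side','s30.png');print(pose()[0],r.get_state()['q'].round(3))
for n,z in [('driver',.004),('stand',0)]:
    for d in r.tip_of('wrist',n): print(n,round(d['p'],2),np.round(d['centre'],1),px2w(s,d['centre'],z,True))
E
```

```text
clock: 43.8
tool_pos: [0.5061, -0.235, 0.1993]
eef_rot: [-0.501, 0.5, -0.498, 0.501]
contact_force: [0.5, 0.2, -0.9]
opening: 0.6
[ 0.50636308 -0.23457217  0.19964184] [ 0.333  0.663  0.032  1.825 -0.034  0.655 -1.18 ]
driver 0.71 [ 67.  278.6] [ 0.62141959 -0.23632673  0.004     ]
stand 0.81 [ 65.8 280. ] [ 0.62303611 -0.23775749  0.        ]
stand 0.66 [ 64.9 130.3] [ 0.63355388 -0.07641844  0.        ]
```

View pics/w30.png

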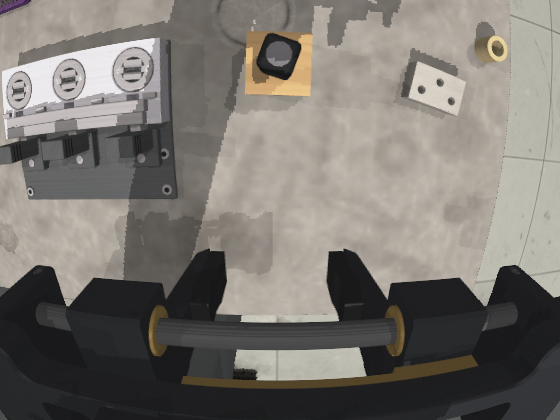

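Run:
```python
from h import *
im=cv2.imread('pics/w30.png')
g=np.clip(im[20:110,230:330].astype(float)*2.0,0,255).astype('uint8')
cv2.imwrite('pics/w30a.png',cv2.resize(g,None,fx=6,fy=6,interpolation=2))
```

```text
(no output)
```

View pics/w30a.png

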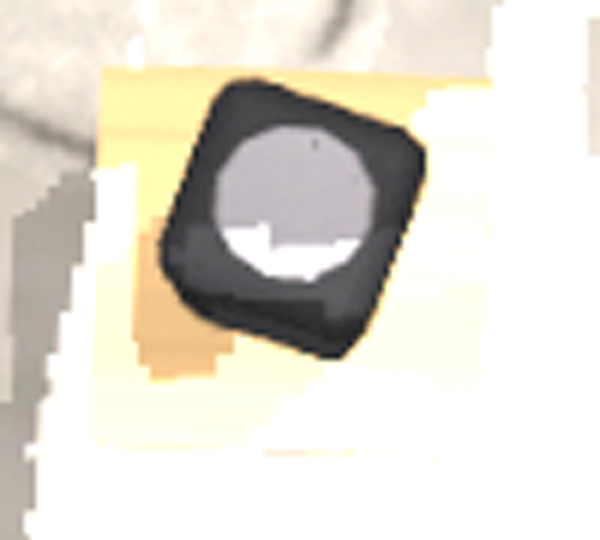

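View pics/s30.png

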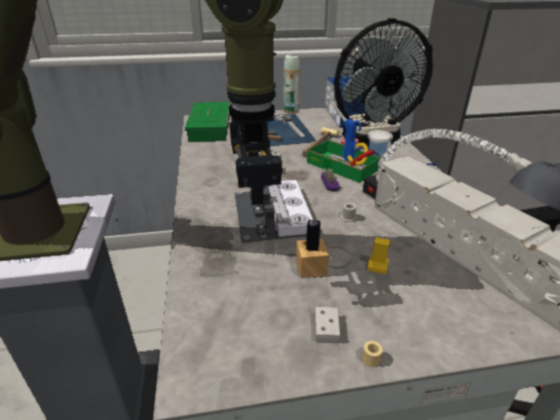

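Run:
```python
from h import *
import pickle
s=pickle.load(open('w30.pkl','rb'))
q=lambda x,y:[20+(y+.5)/6-.5,230+(x+.5)/6-.5]
w=lambda x,y,z=.116: px2w(s,q(x,y),z,True)
def ang(a,b): d=w(*b)-w(*a); return np.degrees(np.arctan2(d[1],d[0])).round(1),np.linalg.norm(d).round(4)
print('top',ang((260,85),(390,125)),'left',ang((168,230),(208,110)),'right',ang((375,315),(422,185)))
print('cap centre',w(295,202),'stand ctr top', [w(*p,.054) for p in [(100,68),(92,445),(485,455)]])
```

```text
top (np.float64(-107.5), np.float64(0.015)) left (np.float64(-17.5), np.float64(0.0145)) right (np.float64(-18.8), np.float64(0.0159))
cap centre [ 0.62094525 -0.23575896  0.116     ] stand ctr top [array([ 0.64938762, -0.20847403,  0.054     ]), array([ 0.59383777, -0.2073175 ,  0.054     ]), array([ 0.59264596, -0.2634147 ,  0.054     ])]
```

```bash
python3 -c "
from h import *
delta(.621,-.2352,.175,-18)"
```

```text
d [  0.8  24.9 114.6] spin -71.69 cur psi -89.69 tilt [-3.e-04  7.e-04 -1.e+00]
```

```bash
python3 -m inch '0 0 40 -8;0 10 80 -17;1 25 115 -25;1 25 115 -34;1 25 115 -42;1 25 115 -51;1 25 115 -59;1 25 115 -68;1 25 115 -72;1 25 115 -72'; python3 -c "
from h import *
import pickle
s=snap('wrist','w31.png');delta(.621,-.2352,.084,-18)"
```

```text
clock: 45.0
tool_pos: [0.6211, -0.2366, 0.1749]
eef_rot: [-0.698, 0.109, -0.109, 0.699]
contact_force: [-0.5, 0.3, 0.3]
opening: 0.602
d [-0.5 90.9  1.3] spin 0.12 cur psi -17.88 tilt [-2.e-04  4.e-04 -1.e+00]
```

View pics/w31.png

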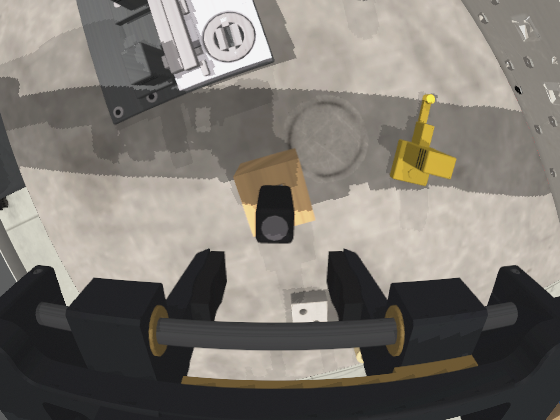

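```bash
python3 -m inch '0 30 1 0;0 60 1 0;0 85 1 0;0 91 1 0;0 91 1 0;0 91 1 0'; python3 -m inch '0 0 0 0;0 0 0 0;0 0 0 0;0 0 0 0;0 0 0 0;0 0 0 0' -1 60; python3 -c "
from h import *
snap('wrist','w32.png')"
```

```text
clock: 45.65
tool_pos: [0.6224, -0.2364, 0.0853]
eef_rot: [0.699, -0.109, 0.111, -0.698]
contact_force: [0.1, 1.0, 0.7]
opening: 0.601
clock: 46.25
tool_pos: [0.6215, -0.2366, 0.0846]
eef_rot: [0.699, -0.11, 0.11, -0.698]
contact_force: [-1.6, -0.4, 5.4]
opening: 0.286
```

View pics/w32.png

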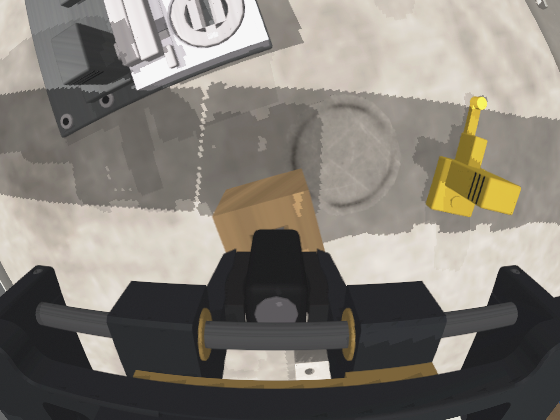

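```bash
python3 -m inch '0 -25 0 0;0 -60 0 0;0 -95 0 0;0 -110 0 0;0 -110 0 0;0 -110 0 0'; python3 -c "
from h import *
s=snap('side','s33.png');p=pose();print(p[0]);c=w2px(s,p[0]-[0,0,.075]).astype(int);print(c)
im=cv2.imread('pics/s33.png')
cv2.imwrite('pics/s33a.png',cv2.resize(im[c[0]-50:c[0]+40,c[1]-50:c[1]+50],None,fx=6,fy=6,interpolation=2))
snap('wrist','w33.png')"
```

```text
clock: 46.9
tool_pos: [0.6204, -0.2363, 0.1925]
eef_rot: [-0.699, 0.11, -0.109, 0.699]
contact_force: [-0.9, 0.2, -0.5]
opening: 0.29
[ 0.62002798 -0.23615967  0.19186225]
[222 312]
```

View pics/s33a.png

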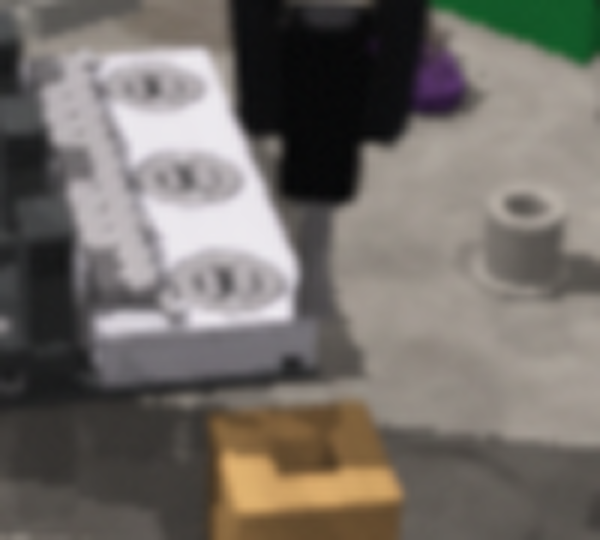

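View pics/w33.png

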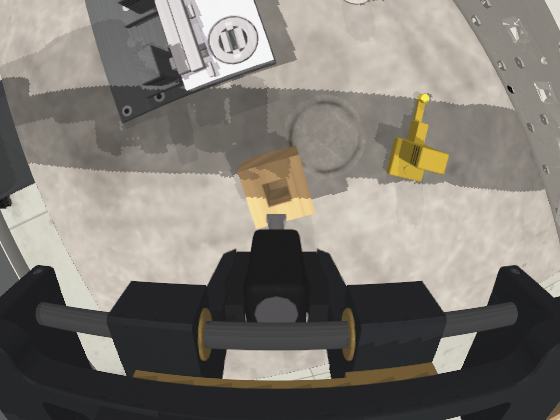

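```bash
python3 -c "
from h import *
im=cv2.imread('pics/w33.png')
a=cv2.resize(np.clip(im[195:255,235:315]*1.5,0,255).astype('uint8'),None,fx=6,fy=6,interpolation=2)
im=cv2.imread('pics/s33.png')
b=cv2.resize(np.clip(im[195:255,275:330]*1.5,0,255).astype('uint8'),None,fx=6,fy=6,interpolation=2)
cv2.imwrite('pics/w33a.png',np.hstack([a,b][:2]))"
```

```text
(no output)
```

View pics/w33a.png

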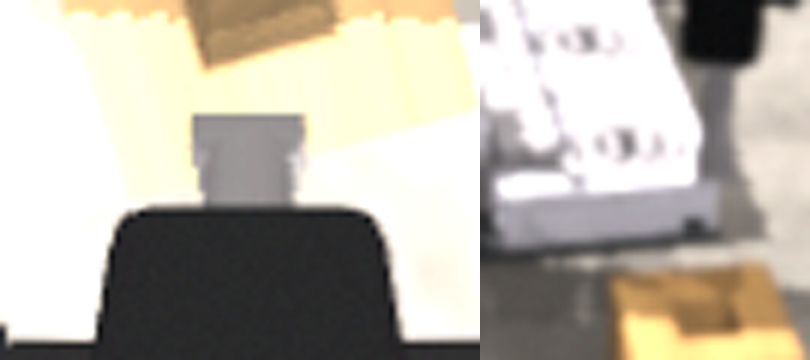

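The blade shows broadside in the wrist view, about 14 mm wide, so it lies along tool x. I need ψ = 90° at the cams and start with bay 2.

```bash
python3 -c "
from h import *
delta(.6255,-.0916,.145,90.1)"; python3 -m inch '0 0 0 -8;0 0 0 -17;0 0 0 -25;0 0 0 -34;0 0 0 -42;0 0 0 -51;0 0 0 -59;0 0 0 -68;0 0 0 -76;0 0 0 -85'; python3 -c "
from h import *
delta(.6255,-.0916,.145,90.1)"
```

```text
d [-38.8  46.8 139.3] spin -107.92 cur psi -17.82 tilt [-0.004  0.001 -1.   ]
clock: 48.0
tool_pos: [0.6204, -0.2363, 0.1919]
eef_rot: [-0.588, -0.39, 0.392, 0.59]
contact_force: [-0.0, 0.4, -1.3]
opening: 0.288
d [135.3  47.1  51.4] spin -22.98 cur psi 67.12 tilt [-3.1e-03  9.0e-04 -1.0e+00]
```

```bash
python3 -m inch '40 0 15 -8;80 20 30 -16;120 40 45 -23;135 47 51 -23;135 47 51 -23;135 47 51 -23;135 47 51 -23'; python3 -c "
from h import *
import pickle
r.snapshot('side')
s=snap('wrist','w34.png');delta(.6255,-.0916,.1256,90.1);pickle.dump(s,open('w34.pkl','wb'));print(pose()[0],r.get_state()['q'].round(2))
im=cv2.imread('pics/w34.png')
cv2.imwrite('pics/w34a.png',cv2.resize(im[100:300,170:380],None,fx=3,fy=3,interpolation=2))"
```

```text
clock: 48.7
tool_pos: [0.6278, -0.0948, 0.1467]
eef_rot: [0.502, 0.498, -0.499, -0.501]
contact_force: [0.1, -0.5, -0.7]
opening: 0.29
d [ 2.8 21.6  2.5] spin -0.52 cur psi 89.58 tilt [ 5.0e-04 -1.3e-03 -1.0e+00]
[ 0.62795374 -0.09442947  0.14716248] [ 0.47  0.92 -0.76  1.6   0.76  0.93  1.  ]
```

View pics/w34a.png

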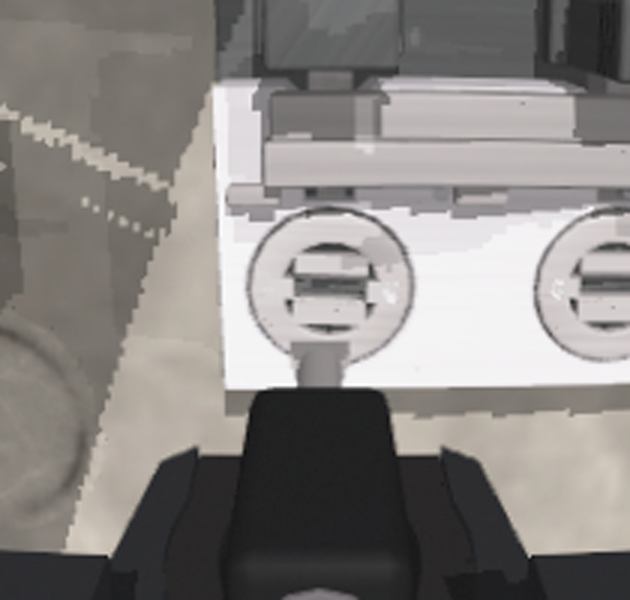

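```bash
cat > tip.py <<'E'
from h import *
import sys,pickle
def rep(s,tip,slot,tz):
    a=px2w(s,tip,tz,True);b=px2w(s,slot,.03,True);print('tip',a.round(4),'slot',b.round(4),'need dx,dy mm',((b-a)[:2]*1000).round(1))
E
python3 - <<'E'
from tip import *
s=pickle.load(open('w34.pkl','rb'))
q=lambda x,y:[100+(y+.5)/3-.5,170+(x+.5)/3-.5]
print(w2px(s,pose()[0]-[0,0,.0806],True))
rep(s,q(320,344),q(331,286),.147-.0806)
for a,b in [((283,286),(380,290)),((583,290),(630,292))]:
    A,B=px2w(s,q(*a),.03,True),px2w(s,q(*b),.03,True); d=A-B; print('slot ang',np.degrees(np.arctan2(d[1],d[0])))
E
```

```text
[215.29210141 276.48331881]
tip [ 0.6273 -0.0945  0.0664] slot [ 0.6241 -0.0915  0.03  ] need dx,dy mm [-3.1  3. ]
slot ang -92.92520177472568
slot ang -92.62705198319856
```

```bash
python3 -m inch '3 10 3.5 2;3 18 3.5 2;3 22 3.5 2;3 22 3.5 2;3 22 3.5 2'; python3 -c "
from h import *
import pickle
r.snapshot('side')
s=snap('wrist','w35.png');delta(.6241,-.0915,.1256,87.5);pickle.dump(s,open('w35.pkl','wb'));print(pose()[0])
print(w2px(s,pose()[0]-[0,0,.0806],True),w2px(s,[.6241,-.0915,.03],True))
im=cv2.imread('pics/w35.png')
cv2.imwrite('pics/w35a.png',cv2.resize(im[120:270,180:380],None,fx=4,fy=4,interpolation=2))"
```

```text
clock: 49.3
tool_pos: [0.6245, -0.0895, 0.1251]
eef_rot: [0.51, 0.49, -0.49, -0.51]
contact_force: [0.2, -0.8, -0.9]
opening: 0.288
d [-2.2 -0.2  0.4] spin 0.26 cur psi 87.76 tilt [ 7.e-04  0.e+00 -1.e+00]
[ 0.62462162 -0.08927475  0.12535926]
[215.10569919 275.98582259] [207.64484074 273.04934722]
```

View pics/w35a.png

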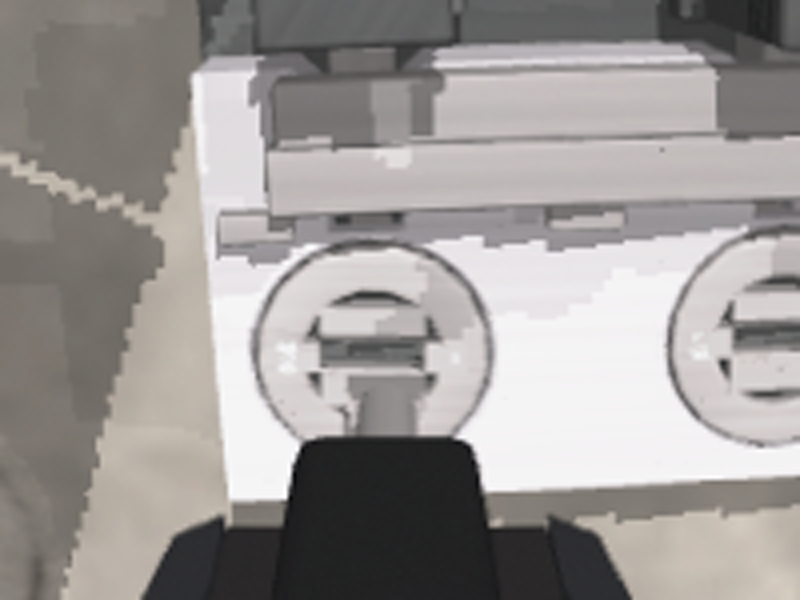

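```bash
python3 -m inch '-2.2 5 0.4 0;-2.2 10 0.4 0;-2.2 13 0.4 0;-2.2 16 0.4 0;-2.2 18 0.4 0;-2.2 18 0.4 0'; python3 -c "
from h import *
s=snap('wrist','w36.png');delta(.6241,-.0915,.1046,87.5)
im=cv2.imread('pics/w36.png')
cv2.imwrite('pics/w36a.png',cv2.resize(im[120:270,180:380],None,fx=4,fy=4,interpolation=2))"
```

```text
clock: 50.0
tool_pos: [0.6239, -0.0913, 0.1068]
eef_rot: [0.51, 0.49, -0.49, -0.51]
contact_force: [0.0, -0.2, -1.6]
opening: 0.291
d [-0.2  2.3 -0.2] spin 0.27 cur psi 87.77 tilt [ 2.e-04  0.e+00 -1.e+00]
```

View pics/w36a.png

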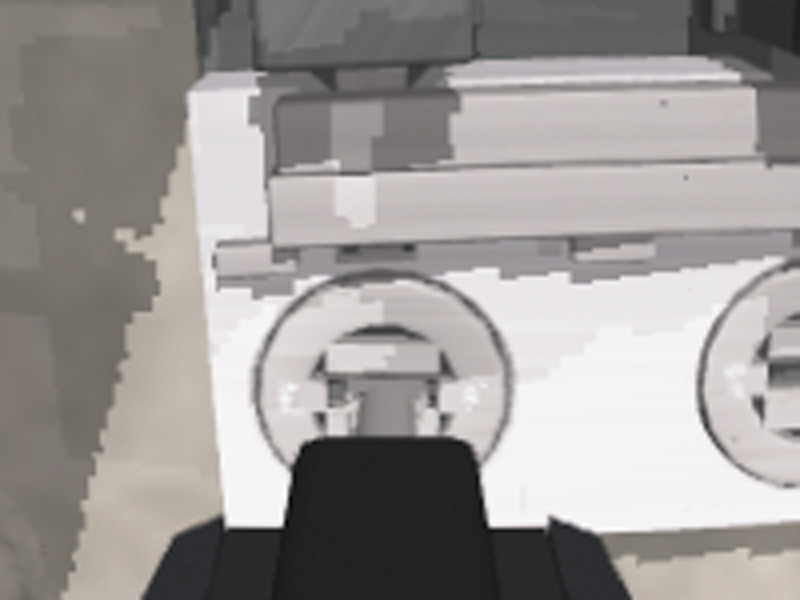

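```bash
python3 -m inch '0 1.5 0 0;0 1.5 0 0;0 1.5 0 6;0 1.5 0 12;0 1.5 0 18;0 1.5 0 24;0 1.5 0 30'; python3 -c "
from h import *
delta(.6241,-.0915,.1046,87.5);print(r.get_state()['moment'])"
```

```text
clock: 50.75
tool_pos: [0.6245, -0.0918, 0.1056]
eef_rot: [0.62, 0.341, -0.34, -0.619]
contact_force: [1.5, -0.7, -3.5]
opening: 0.292
d [0.  1.  0.5] spin -29.98 cur psi 57.52 tilt [ 1.6e-03 -4.0e-04 -1.0e+00]
[-0.20514605 -0.62740858  0.03638309]
```

```bash
python3 -m inch '0 0 0 5;0 0 0 10;0 0 0 15;0 0 0 20;0 0 0 25;0 0 0 30;0 0 0 30'; python3 -c "
from h import *
delta(.6241,-.0915,.1046,87.5);print(r.get_state()['moment'])"; python3 -m inch '0 0 0 5;0 0 0 10;0 0 0 15;0 0 0 20;0 0 0 20;0 0 0 20';python3 -c "
from h import *
delta(.6241,-.0915,.1046,87.5);print(r.get_state()['moment'])
snap('wrist','w37.png')"
```

```text
clock: 51.45
tool_pos: [0.6244, -0.092, 0.1056]
eef_rot: [0.687, 0.17, -0.169, -0.686]
contact_force: [2.3, -2.2, -3.4]
opening: 0.29
d [0.  1.  0.6] spin -59.72 cur psi 27.78 tilt [ 0.0012 -0.0014 -1.    ]
[-0.43173234 -0.60141697  0.19758795]
clock: 52.05
tool_pos: [0.624, -0.0921, 0.1056]
eef_rot: [0.706, 0.049, -0.049, -0.705]
contact_force: [1.4, -3.8, -1.3]
opening: 0.292
d [0.2 1.  0.6] spin -79.54 cur psi 7.96 tilt [ 4.0e-04 -1.2e-03 -1.0e+00]
[-0.88099132 -0.52884289  0.45968997]
```

View pics/w37.png

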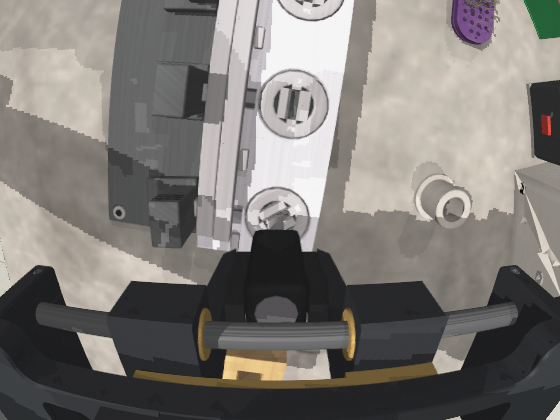

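```bash
python3 -m inch '0 0 0 -3;0 0 0 -5;0 -8 0 -5;0 -20 0 -5;0 -40 0 -5;0 -40 0 -5;0 -40 0 -5'; python3 -c "
from h import *
import pickle
s=snap('wrist','w38.png');pickle.dump(s,open('w38.pkl','wb'))
im=cv2.imread('pics/w38.png')
cv2.imwrite('pics/w38a.png',cv2.resize(im[20:270,100:380],None,fx=2.4,fy=2.4,interpolation=2))"
```

```text
clock: 52.8
tool_pos: [0.6239, -0.0905, 0.1463]
eef_rot: [-0.702, -0.079, 0.078, 0.703]
contact_force: [-0.1, -0.3, -0.5]
opening: 0.286
```

View pics/w38a.png

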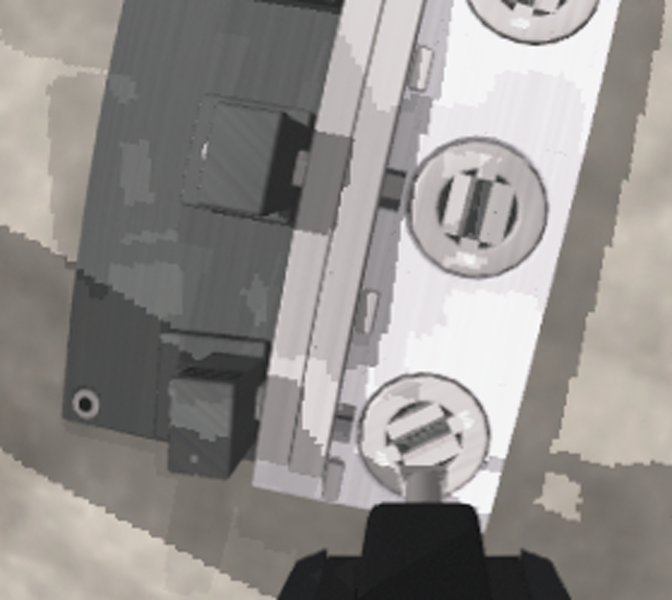

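Run:
```python
from h import *
import pickle
s=pickle.load(open('w38.pkl','rb'))
im=cv2.imread('pics/w38.png')
cv2.imwrite('pics/w38b.png',cv2.resize(im[160:240,230:320],None,fx=8,fy=7,interpolation=2))
q=lambda x,y:[20+(y+.5)/2.4-.5,100+(x+.5)/2.4-.5]
a,b=[px2w(s,q(*p),.028,True) for p in [(390,447),(456,420)]]
d=b-a; psi=np.degrees(np.arctan2(d[1],d[0])); print('slot dir',psi,'cam rad',np.radians(90.15-psi))
a,b=[px2w(s,q(*p),.03,True) for p in [(474,238),(484,178)]]
d=b-a; psi=np.degrees(np.arctan2(d[1],d[0])); print('slot1 dir',psi,'cam rad',np.radians(90.15-psi))
```

```text
slot dir 36.022771101707995 cam rad 0.9446983592558186
slot1 dir 93.8997764995981 cam rad -0.06544594613189465
```

View pics/w38b.png

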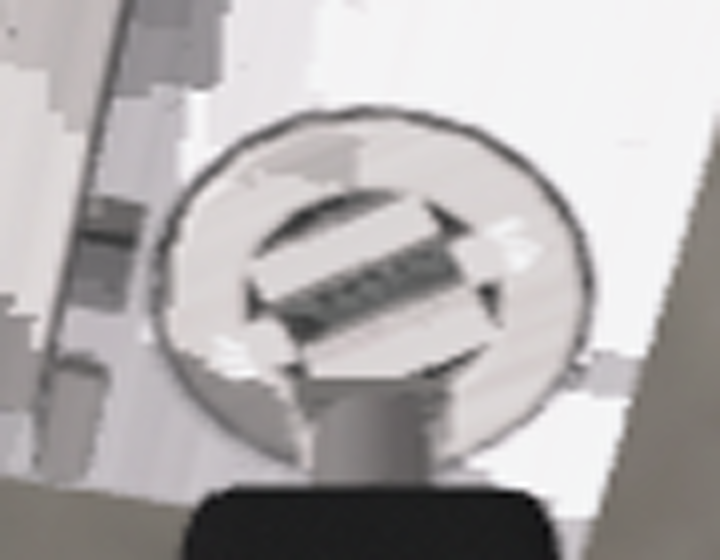

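Run:
```python
from h import *
import pickle
s=pickle.load(open('w38.pkl','rb'))
q=lambda x,y:[160+(y+.5)/7-.5,230+(x+.5)/8-.5]
for A,B,z in [((245,350),(515,245),.03),((290,315),(465,265),.026),((255,270),(435,200),.03),((300,365),(495,320),.03)]:
    a,b=[px2w(s,q(*p),z,True) for p in [A,B]]
    d=b-a; psi=np.degrees(np.arctan2(d[1],d[0])); print('slot dir',psi.round(1),'cam rad',np.radians(90.15-psi).round(3),np.linalg.norm(d).round(4))
for A in [(160,300),(595,300),(375,105)]: print(px2w(s,q(*A),.03,True))
```

```text
slot dir 37.8 cam rad 0.913 0.0307
slot dir 31.7 cam rad 1.02 0.0193
slot dir 37.6 cam rad 0.917 0.0203
slot dir 28.4 cam rad 1.078 0.021
[ 0.60382883 -0.09644303  0.03      ]
[ 0.64765666 -0.08655434  0.03      ]
[ 0.62028303 -0.06852577  0.03      ]
```

The disc only reached about 1.0 rad, so the blade probably sat too high, in the chamfer. I'll re-seat it deeper at the slot's present angle.

```bash
python3 -m inch '0 0 0 -7;0 0 0 -14;0 0 0 -21;0 0 0 -21;0 0 0 -21;0 0 0 -21'; python3 -c "
from h import *
import pickle
r.snapshot('side')
s=snap('wrist','w39.png');pickle.dump(s,open('w39.pkl','wb'))
delta(.6241,-.0915,.1046,34)
print(pose()[0],w2px(s,pose()[0]-[0,0,.0806],True),w2px(s,pose()[0]-[0,0,.0776],True))
im=cv2.imread('pics/w39.png')
cv2.imwrite('pics/w39a.png',cv2.resize(im[120:270,180:380],None,fx=4,fy=4,interpolation=2))"
```

```text
clock: 53.45
tool_pos: [0.6236, -0.0913, 0.1452]
eef_rot: [-0.677, -0.204, 0.205, 0.677]
contact_force: [0.4, 0.6, -1.2]
opening: 0.29
d [ 0.2 40.8 -0.4] spin -0.3 cur psi 33.7 tilt [-2.e-04 -2.e-04 -1.e+00]
[ 0.62370552 -0.09129674  0.14542058] [216.09811156 274.99097929] [217.61703874 274.97119799]
```

View pics/w39a.png

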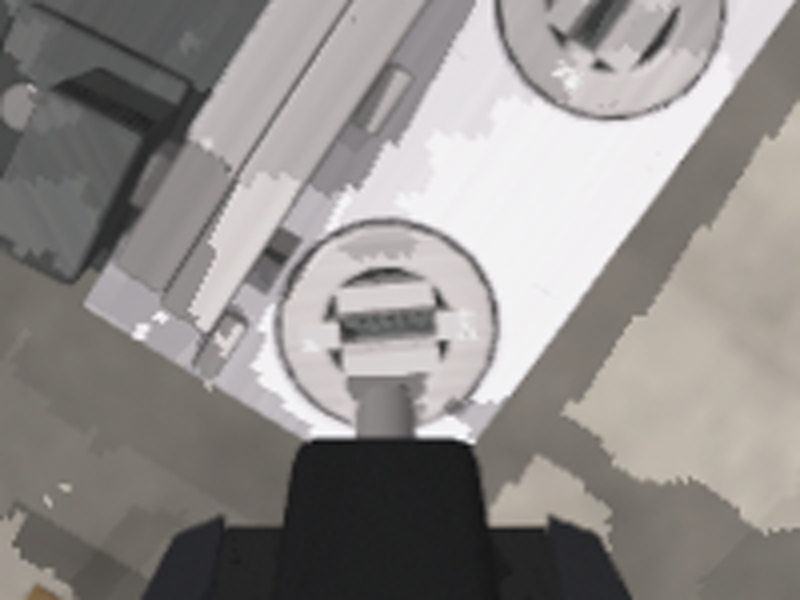

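Run:
```python
from h import *
import pickle
s=pickle.load(open('w39.pkl','rb'))
q=lambda x,y:[120+(y+.5)/4-.5,180+(x+.5)/4-.5]
for n,A,B,z in [('bars seam',(165,290),(350,5),.043),('housing back',(475,440),(790,20),.03),('labels',(312,345),(468,322),.03),('slot top',(335,322),(435,312),.028),('slot low',(345,345),(440,336),.028),('upper flat',(335,292),(432,282),.03),('blade',(345,378),(425,378),.065)]:
    a,b=[px2w(s,q(*p),z,True) for p in [A,B]]
    d=b-a; psi=np.degrees(np.arctan2(d[1],d[0])); print(n,psi.round(1),np.linalg.norm(d).round(4))
```

```text
bars seam 89.9 0.0656
housing back 89.2 0.109
labels 42.5 0.0325
slot top 39.6 0.0207
slot low 39.4 0.0198
upper flat 39.8 0.0198
blade 33.6 0.0143
```

Run:
```python
from h import *
im=cv2.imread('pics/w37.png')
cv2.imwrite('pics/w37b.png',cv2.resize(im[170:260,220:340],None,fx=6,fy=6,interpolation=2))
```

```text
(no output)
```

View pics/w37b.png

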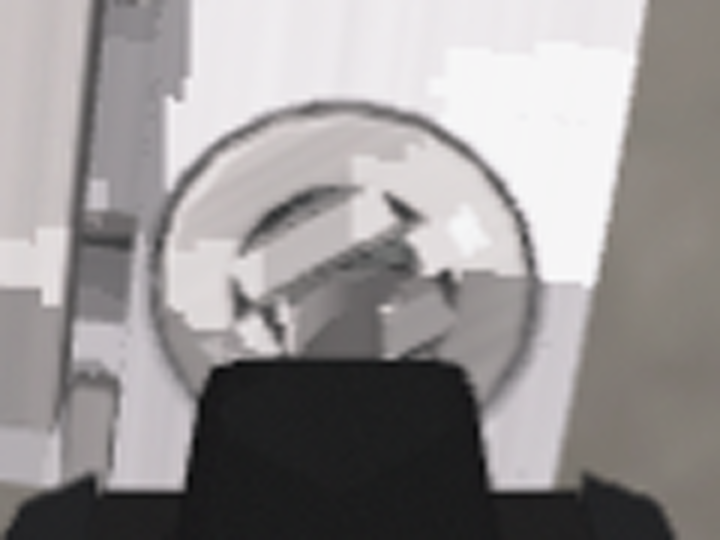

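```bash
python3 -m inch '0 10 0 -6;0 20 0 -6;0 30 0 -6;0 36 0 -6;0 40 0 -6;0 40 0 -6;0 40 0 -6'; python3 -m inch '0 1 0 0;0 2 0 0;0 2 0 0;0 2 0 0'; python3 -m inch '0 1 0 0;0 2 0 0;0 2 0 0;0 2 0 0'
```

```text
clock: 54.25
tool_pos: [0.6239, -0.0916, 0.1056]
eef_rot: [0.665, 0.24, -0.24, -0.665]
contact_force: [1.0, -0.9, -2.2]
opening: 0.289
clock: 54.65
tool_pos: [0.6242, -0.0915, 0.1044]
eef_rot: [0.665, 0.241, -0.24, -0.665]
contact_force: [-0.8, -0.2, 5.1]
opening: 0.291
clock: 55.05
tool_pos: [0.6245, -0.0916, 0.1042]
eef_rot: [0.666, 0.241, -0.24, -0.664]
contact_force: [-3.3, -1.4, 17.2]
opening: 0.29
```

```bash
python3 -m inch '0 -1 0 5;0 -1 0 10;0 -1 0 15;0 -1 0 20;0 -1 0 25;0 -1 0 25'; python3 -c "
from h import *
delta(.6241,-.0915,.1046,87.5);print(r.get_state()['moment'])
s=snap('wrist','w40.png')
im=cv2.imread('pics/w40.png')
cv2.imwrite('pics/w40b.png',cv2.resize(im[150:260,200:340],None,fx=5,fy=5,interpolation=2))"
```

```text
clock: 55.65
tool_pos: [0.6252, -0.0916, 0.1043]
eef_rot: [0.702, 0.092, -0.089, -0.701]
contact_force: [-0.6, -1.4, 10.2]
opening: 0.294
d [-1.1 -0.3  0.4] spin -72.8 cur psi 14.7 tilt [ 0.0035 -0.0013 -1.    ]
[-0.39450968  0.02486565  0.23623084]
```

View pics/w40b.png

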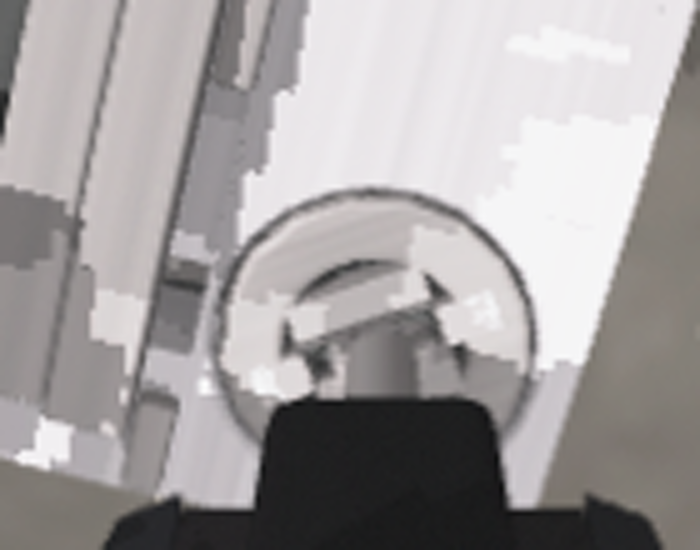

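```bash
cat > ang.py <<'E'
from h import *
import sys,pickle
s=snap('wrist',sys.argv[1]+'.png');pickle.dump(s,open('ang.pkl','wb'))
c=sys.argv[2:]; x0,y0,w,h=map(int,c[:4]) if c else (200,150,140,110)
im=cv2.imread('pics/'+sys.argv[1]+'.png')
cv2.imwrite('pics/'+sys.argv[1]+'b.png',cv2.resize(im[y0:y0+h,x0:x0+w],None,fx=5,fy=5,interpolation=2))
p,M=pose();print('psi',np.degrees(np.arctan2(M[1,0],M[0,0])).round(2),p.round(4),'mom',r.get_state()['moment'].round(2))
def sl(A,B,z=.03,x0=200,y0=150):
    s=pickle.load(open('ang.pkl','rb'))
    q=lambda x,y:[y0+(y+.5)/5-.5,x0+(x+.5)/5-.5]
    d=px2w(s,q(*B),z,True)-px2w(s,q(*A),z,True);a=np.degrees(np.arctan2(d[1],d[0]));print('dir',a.round(1),'cam',np.radians(90.15-a).round(3),np.linalg.norm(d).round(4))
E
python3 -m inch '0 0 0 5;0 0 0 10;0 0 0 15;0 0 0 20;0 0 0 20'; python3 ang.py w41
```

```text
clock: 56.2
tool_pos: [0.6255, -0.0917, 0.1043]
eef_rot: [0.707, -0.031, 0.034, -0.706]
contact_force: [-0.1, -1.0, 9.4]
opening: 0.29
psi -5.22 [ 0.6256 -0.0917  0.1043] mom [-0.47 -0.01  0.2 ]
```

View pics/w41b.png

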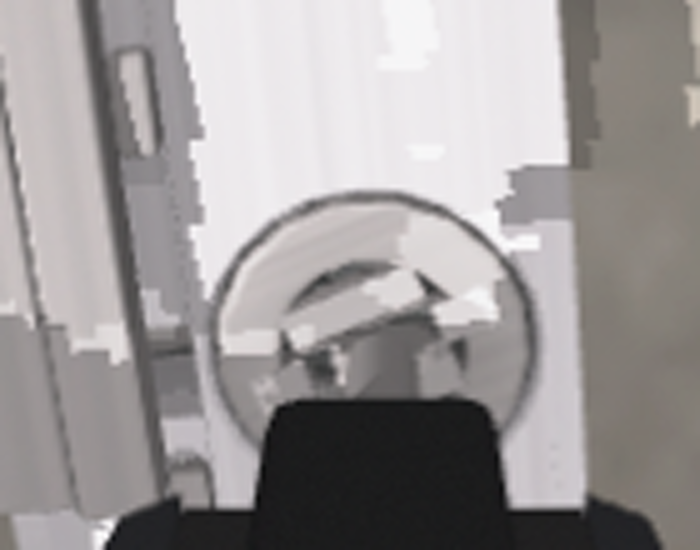

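```bash
python3 - w41 <<'E'
import sys; sys.argv=['x','tmp']
from h import *
import pickle
def sl(A,B,z=.03,x0=200,y0=150):
    s=pickle.load(open('ang.pkl','rb'))
    q=lambda x,y:[y0+(y+.5)/5-.5,x0+(x+.5)/5-.5]
    d=px2w(s,q(*B),z,True)-px2w(s,q(*A),z,True);a=np.degrees(np.arctan2(d[1],d[0]));print('dir',a.round(1),'cam',np.radians(90.15-a).round(3),np.linalg.norm(d).round(4))
sl((285,328),(412,265)); sl((300,352),(438,298)); sl((265,390),(480,305))
E
```

```text
dir 22.3 cam 1.184 0.02
dir 17.3 cam 1.272 0.0209
dir 17.6 cam 1.266 0.0328
```

```bash
python3 -m inch '0 0 0 4;0 0 0 7;0 0 0 7'; python3 ang.py w42;  python3 -m inch '0 0 0 -4;0 0 0 -7;0 -8 0 -7;0 -20 0 -7;0 -40 0 -7;0 -40 0 -7;0 -40 0 -7'; python3 ang.py w43 120 60 220 180
```

```text
clock: 56.55
tool_pos: [0.6255, -0.0918, 0.1043]
eef_rot: [0.703, -0.074, 0.077, -0.703]
contact_force: [-0.2, -1.1, 8.8]
opening: 0.283
psi -12.22 [ 0.6256 -0.0919  0.1043] mom [-0.48 -0.07  0.25]
clock: 57.3
tool_pos: [0.6238, -0.091, 0.1429]
eef_rot: [-0.706, 0.032, -0.033, 0.706]
contact_force: [0.2, -0.5, -1.1]
opening: 0.29
psi -5.25 [ 0.6233 -0.0911  0.1422] mom [-0.03 -0.09 -0.04]
```

Run:
```python
import cv2
im=cv2.imread('pics/w43.png'); cv2.imwrite('pics/w43c.png',cv2.resize(im[20:270,100:400],None,fx=2.4,fy=2.4,interpolation=2))
```

```text
(no output)
```

View pics/w43c.png

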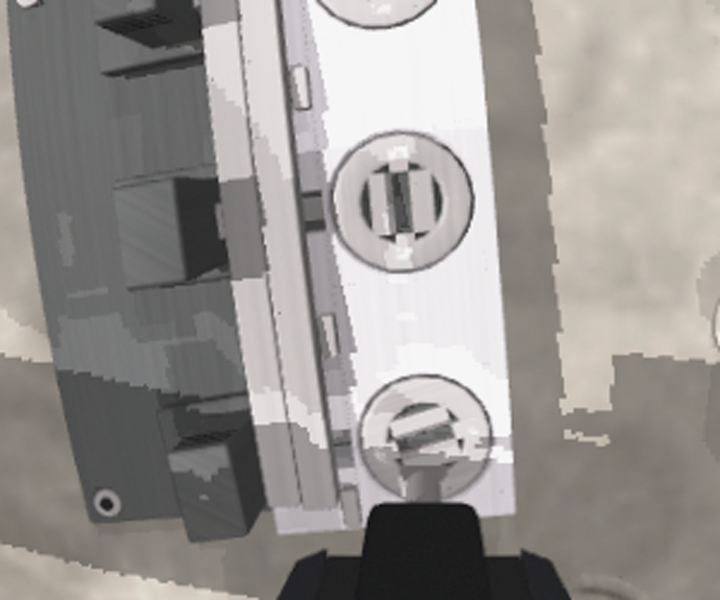

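Run:
```python
from h import *
import pickle
im=cv2.imread('pics/w43.png'); cv2.imwrite('pics/w43d.png',cv2.resize(im[160:240,230:330],None,fx=7,fy=7,interpolation=2))
```

```text
(no output)
```

View pics/w43d.png

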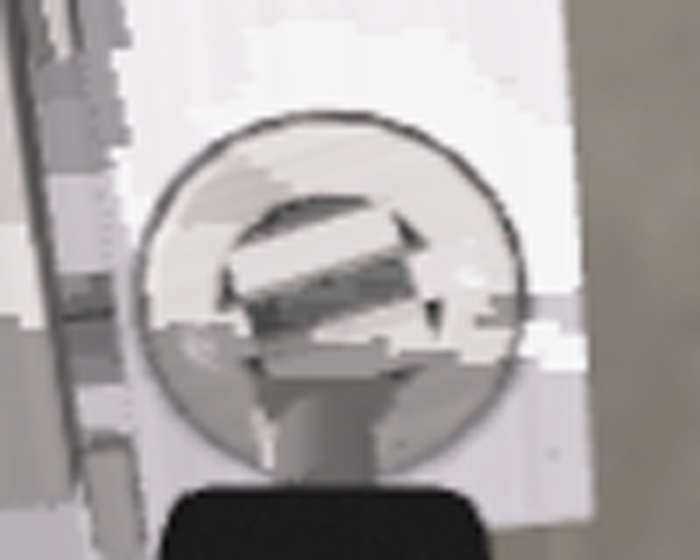

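Run:
```python
from h import *
import pickle
s=pickle.load(open('ang.pkl','rb'))
q=lambda x,y:[160+(y+.5)/7-.5,230+(x+.5)/7-.5]
for A,B,z in [((195,348),(470,272),.03),((230,262),(385,208),.03),((245,300),(405,252),.028),((250,340),(415,297),.028)]:
    d=px2w(s,q(*B),z,True)-px2w(s,q(*A),z,True);a=np.degrees(np.arctan2(d[1],d[0]));print('dir',a.round(1),'cam',np.radians(90.15-a).round(3),np.linalg.norm(d).round(4))
# keeper vs others from w43c
q=lambda x,y:[20+(y+.5)/2.4-.5,100+(x+.5)/2.4-.5]
```

```text
dir 11.0 cam 1.382 0.0334
dir 14.7 cam 1.317 0.019
dir 12.2 cam 1.36 0.0196
dir 10.1 cam 1.397 0.0201
```

Cam 2 is at about 1.36 rad. Next is bay 1.

```bash
python3 -m inch '0 -5 0 -8;0 -5 10 -17;0 -5 20 -25;0 -5 35 -34;0 -5 50 -42;0 -5 65 -51;0 -5 80 -59;0 -5 80 -68;0 -5 80 -76;0 -5 80 -85'; python3 -c "
from h import *
delta(.6240,-.0115,.130,88.5)"
```

```text
clock: 58.35
tool_pos: [0.6303, -0.0116, 0.1463]
eef_rot: [-0.542, -0.453, 0.454, 0.543]
contact_force: [0.1, -0.3, -1.4]
opening: 0.289
d [-1.  16.3  6.2] spin -8.78 cur psi 79.72 tilt [-2.3e-03 -2.0e-04 -1.0e+00]
```

```bash
python3 -m inch '-1 10 6 -8;-1 16 6 -9;-1 16 6 -9;-1 16 6 -9'; python3 -m inch '0 0 0 0;0 0 0 0';python3 ang.py w44 200 140 150 120; python3 -c "
from h import *
import pickle
s=pickle.load(open('ang.pkl','rb'));print('tip px',w2px(s,pose()[0]-[0,0,.0806],True))"
```

```text
clock: 58.75
tool_pos: [0.625, -0.0116, 0.1312]
eef_rot: [-0.508, -0.492, 0.492, 0.508]
contact_force: [0.2, 0.3, -1.1]
opening: 0.284
clock: 58.95
tool_pos: [0.6254, -0.0115, 0.1319]
eef_rot: [0.508, 0.493, -0.492, -0.507]
contact_force: [-0.2, -0.8, -1.2]
opening: 0.289
psi 88.32 [ 0.6253 -0.0115  0.1319] mom [ 0.07 -0.08 -0.03]
tip px [214.97112331 275.90076226]
```

View pics/w44b.png

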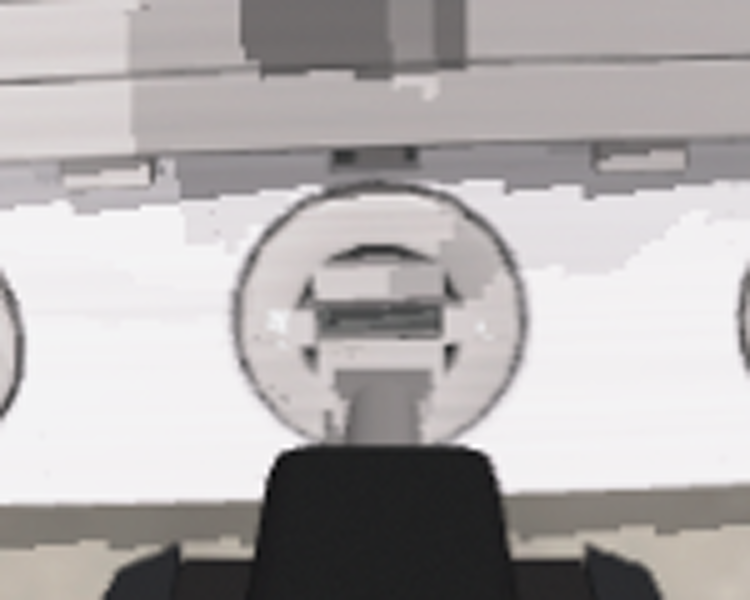

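```bash
cat > slot.py <<'E'
from h import *
import pickle,sys
x,y,x0,y0=map(float,sys.argv[1:5])
s=pickle.load(open('ang.pkl','rb'))
w=px2w(s,[y0+(y+.5)/5-.5,x0+(x+.5)/5-.5],.029,True);print('slot',w)
delta(w[0],w[1],.1044,float(sys.argv[5]))
E
python3 slot.py 379 320 200 140 88.2
```

```text
slot [ 0.62431573 -0.01183876  0.029     ]
d [-0.4 27.5  1. ] spin 0.12 cur psi 88.32 tilt [ 7.e-04 -1.e-04 -1.e+00]
```

```bash
python3 -m inch '-0.4 8 1 0;-0.4 16 1 0;-0.4 22 1 0;-0.4 25 1 0;-0.4 27 1 0;-0.4 29 1 0;-0.4 29 1 0'; python3 -m inch '0 0.5 0 0;0 0.5 0 0'
```

```text
clock: 59.7
tool_pos: [0.6244, -0.0118, 0.1043]
eef_rot: [0.508, 0.493, -0.493, -0.507]
contact_force: [-2.3, -1.8, 10.4]
opening: 0.288
clock: 59.9
tool_pos: [0.6245, -0.0118, 0.1043]
eef_rot: [0.508, 0.493, -0.493, -0.507]
contact_force: [-3.7, -1.4, 12.9]
opening: 0.285
```

```bash
python3 -m inch '0 0 0 6;0 0 0 12;0 0 0 18;0 0 0 24;0 0 0 30;0 0 0 36;0 0 0 42;0 0 0 48;0 0 0 54;0 0 0 60'; python3 -m inch '0 0 0 5;0 0 0 10;0 0 0 15;0 0 0 20;0 0 0 25;0 0 0 30;0 0 0 34;0 0 0 34'; python3 ang.py w45 200 150 140 110
```

```text
clock: 60.9
tool_pos: [0.625, -0.0118, 0.1043]
eef_rot: [0.686, 0.173, -0.171, -0.685]
contact_force: [-2.5, -1.8, 12.1]
opening: 0.291
clock: 61.7
tool_pos: [0.6251, -0.0119, 0.1043]
eef_rot: [0.707, -0.034, 0.036, -0.706]
contact_force: [-2.7, -1.0, 12.1]
opening: 0.29
psi -5.55 [ 0.6251 -0.0119  0.1043] mom [-0.37  0.43  0.43]
```

View pics/w45b.png

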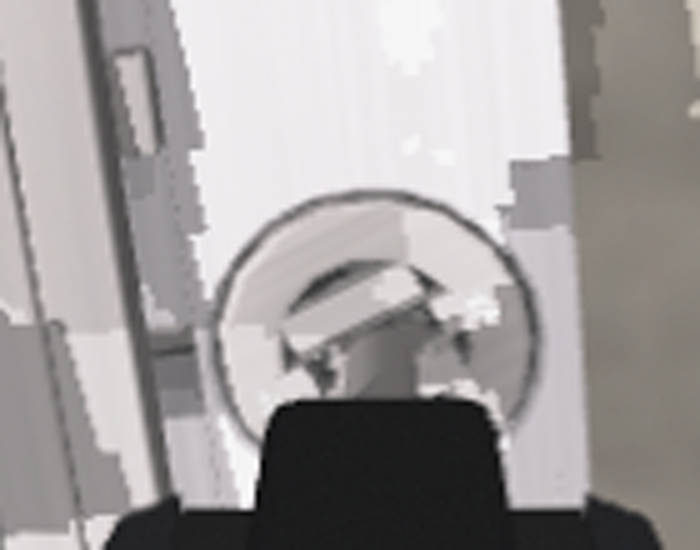

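```bash
python3 -m inch '0 0 0 4;0 0 0 8;0 0 0 8'; python3 -m inch '0 0 0 -4;0 0 0 -7;0 -8 0 -7;0 -20 0 -7;0 -40 0 -7;0 -40 0 -7;0 -40 0 -7'; python3 ang.py w46 200 130 150 120
```

```text
clock: 62.05
tool_pos: [0.6251, -0.012, 0.1043]
eef_rot: [0.702, -0.083, 0.085, -0.702]
contact_force: [-1.3, -0.2, 12.6]
opening: 0.291
clock: 62.75
tool_pos: [0.6243, -0.0117, 0.1425]
eef_rot: [-0.706, 0.041, -0.041, 0.706]
contact_force: [0.7, -0.1, -0.7]
opening: 0.289
psi -6.66 [ 0.6237 -0.0119  0.1418] mom [-0.08 -0.05  0.01]
```

View pics/w46b.png

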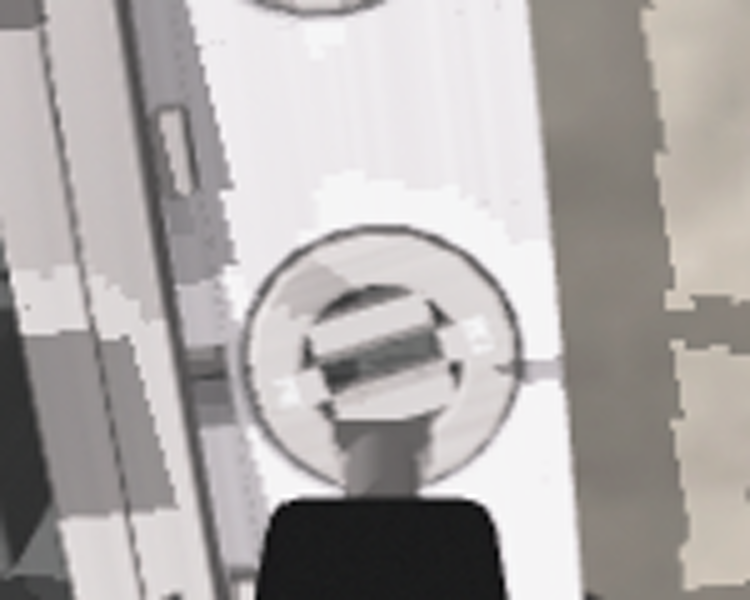

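View pics/w46.png

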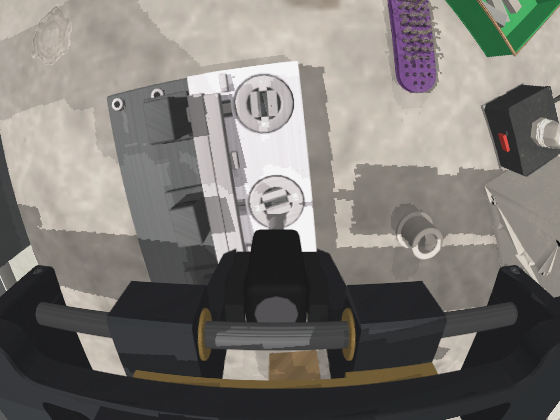

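Cam 1 is turned. On to bay 0.

```bash
python3 - <<'E'
from h import *
import pickle
s=pickle.load(open('ang.pkl','rb'))
q=lambda x,y:[130+(y+.5)/5-.5,200+(x+.5)/5-.5]
for A,B in [((287,390),(478,333)),((325,365),(432,332)),((310,332),(425,295)),((335,418),(458,375))]:
    d=px2w(s,q(*B),.03,True)-px2w(s,q(*A),.03,True);a=np.degrees(np.arctan2(d[1],d[0]));print('dir',a.round(1),'cam',np.radians(90.15-a).round(3))
E
python3 -m inch '0 -5 0 -8;0 -5 10 -17;0 -5 20 -25;0 -5 35 -34;0 -5 50 -42;0 -5 65 -51;0 -5 80 -59;0 -5 80 -68;0 -5 80 -76;0 -5 80 -85'; python3 -c "
from h import *
delta(.6240,.0688,.130,88.5)"
```

```text
dir 10.7 cam 1.386
dir 11.2 cam 1.377
dir 11.8 cam 1.367
dir 13.7 cam 1.335
clock: 63.8
tool_pos: [0.6325, 0.0674, 0.1458]
eef_rot: [-0.548, -0.446, 0.447, 0.549]
contact_force: [-0.3, 0.4, -0.4]
opening: 0.295
d [-0.4 15.8  8.6] spin -10.19 cur psi 78.31 tilt [-2.1e-03 -6.0e-04 -1.0e+00]
```

```bash
python3 -m inch '0 10 8 -8;0 16 8 -10;0 16 8 -10;0 16 8 -10;0 16 8 -10;0 16 8 -10'; python3 ang.py w47 200 140 150 120
```

```text
clock: 64.4
tool_pos: [0.6258, 0.0693, 0.1314]
eef_rot: [0.509, 0.491, -0.491, -0.509]
contact_force: [-0.2, -0.5, -0.9]
opening: 0.288
psi 87.91 [0.6258 0.0693 0.1314] mom [ 0.06 -0.18 -0.01]
```

View pics/w47b.png

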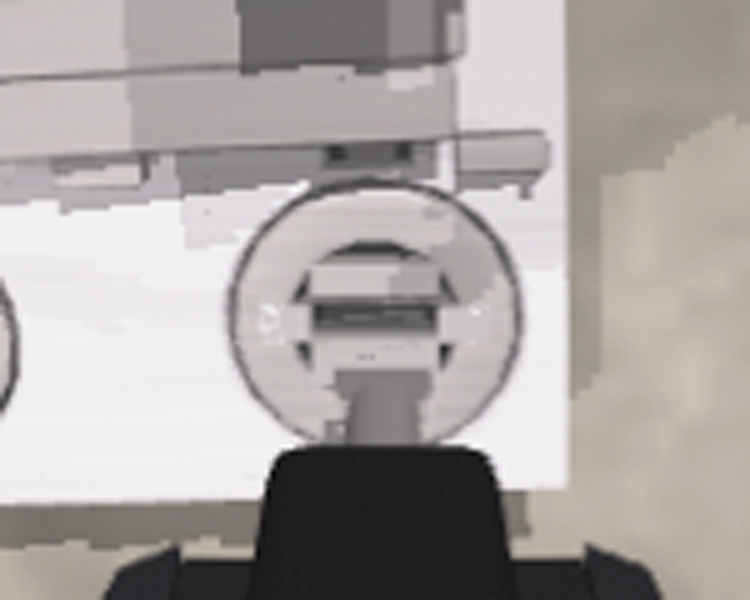

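```bash
python3 slot.py 374 318 200 140 88
```

```text
slot [0.62423133 0.06813503 0.029     ]
d [-1.2 27.   1.5] spin -0.09 cur psi 87.91 tilt [ 8.e-04 -1.e-04 -1.e+00]
```

```bash
python3 -m inch '-1 8 1.5 0;-1 16 1.5 0;-1 22 1.5 0;-1 25 1.5 0;-1 27 1.5 0;-1 29 1.5 0;-1 29 1.5 0'; python3 -m inch '0 0.3 0 0;0 0.3 0 0'
```

```text
clock: 65.15
tool_pos: [0.6243, 0.0682, 0.1042]
eef_rot: [0.51, 0.491, -0.491, -0.508]
contact_force: [-3.3, -1.8, 14.2]
opening: 0.29
clock: 65.35
tool_pos: [0.6243, 0.0683, 0.1042]
eef_rot: [0.51, 0.491, -0.491, -0.508]
contact_force: [-4.3, -2.4, 14.7]
opening: 0.289
```

```bash
python3 -m inch '0 0 0 6;0 0 0 12;0 0 0 18;0 0 0 24;0 0 0 30;0 0 0 36;0 0 0 42;0 0 0 48;0 0 0 54;0 0 0 60'; python3 -m inch '0 0 0 5;0 0 0 10;0 0 0 15;0 0 0 20;0 0 0 25;0 0 0 30;0 0 0 34;0 0 0 38;0 0 0 41;0 0 0 41'; python3 -m inch '0 0 0 -4;0 0 0 -7;0 -8 0 -7;0 -20 0 -7;0 -40 0 -7;0 -40 0 -7;0 -40 0 -7'; python3 ang.py w48 200 130 150 120
```

```text
clock: 66.35
tool_pos: [0.6251, 0.0685, 0.1042]
eef_rot: [0.687, 0.171, -0.168, -0.686]
contact_force: [-2.1, -1.8, 14.2]
opening: 0.291
clock: 67.35
tool_pos: [0.6256, 0.0683, 0.1042]
eef_rot: [-0.703, 0.079, -0.082, 0.703]
contact_force: [-0.7, -2.2, 13.6]
opening: 0.291
clock: 68.05
tool_pos: [0.624, 0.0686, 0.1422]
eef_rot: [-0.706, 0.037, -0.038, 0.706]
contact_force: [-0.4, 0.4, -1.9]
opening: 0.285
psi -6.06 [0.6235 0.0683 0.1415] mom [-0.08 -0.07  0.01]
```

View pics/w48b.png

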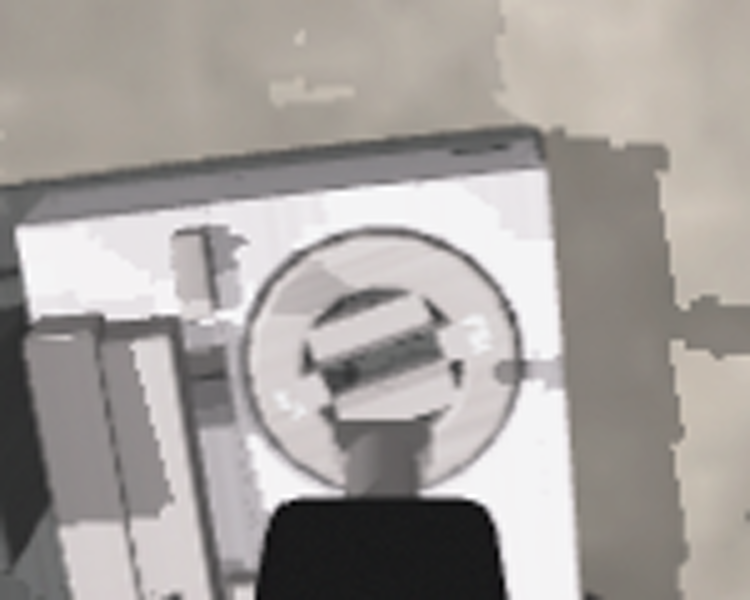

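```bash
python3 - <<'E'
from h import *
import pickle
s=pickle.load(open('ang.pkl','rb'))
q=lambda x,y:[130+(y+.5)/5-.5,200+(x+.5)/5-.5]
for A,B in [((290,403),(478,335)),((325,370),(432,332)),((310,335),(420,295)),((335,420),(455,375))]:
    d=px2w(s,q(*B),.03,True)-px2w(s,q(*A),.03,True);a=np.degrees(np.arctan2(d[1],d[0]));print('dir',a.round(1),'cam',np.radians(90.15-a).round(3))
E
python3 -m inch '0 -30 -20 0;0 -60 -50 0;0 -75 -90 0;0 -75 -130 0;0 -75 -170 0;0 -75 -170 0;0 -75 -170 0'; python3 k.py w49.png
```

```text
dir 14.8 cam 1.315
dir 14.4 cam 1.323
dir 14.6 cam 1.318
dir 15.6 cam 1.301
clock: 68.8
tool_pos: [0.6051, -0.1021, 0.2157]
eef_rot: [0.706, -0.039, 0.038, -0.706]
contact_force: [1.3, 0.7, -0.9]
opening: 0.287
[ 0.6056 -0.1001  0.2159] psi -6.05
org 0.86 [102.2 223.9] [ 0.5582 -0.0171  0.    ]
org 0.67 [172.1 230.4] [ 0.5546 -0.0954  0.    ]
org 0.67 [ 28.2 212.2] [0.5552 0.0668 0.    ]
org 0.64 [264.  409.1] [ 0.767  -0.2411  0.    ]
head 0.62 [ 96.  236.2] [ 0.5723 -0.0123  0.    ]
head 0.38 [130.5 406.2] [ 0.7587 -0.0666  0.    ]
head 0.57 [229.6 429.5] [ 0.793  -0.1945  0.    ]
```

View pics/w49.png

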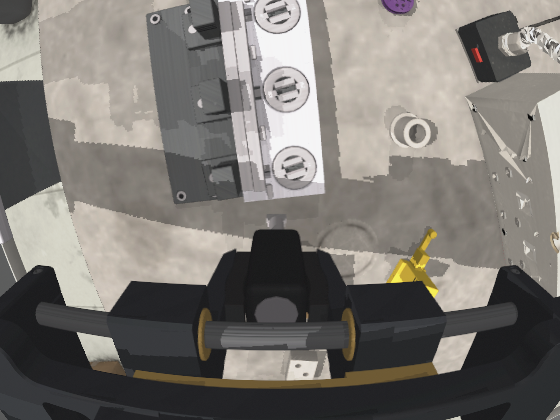

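```bash
python3 - <<'E'
import cv2
im=cv2.imread('pics/w49.png'); cv2.imwrite('pics/w49a.png',cv2.resize(im[0:210,140:335],None,fx=2.85,fy=2.85,interpolation=2))
E
python3 -c "
from h import *
delta(.6215,-.2366,.200,-18)"
```

```text
d [  29.5   16.4 -135.4] spin 12.1 cur psi -5.9 tilt [-3.e-04  9.e-04 -1.e+00]
```

View pics/w49a.png

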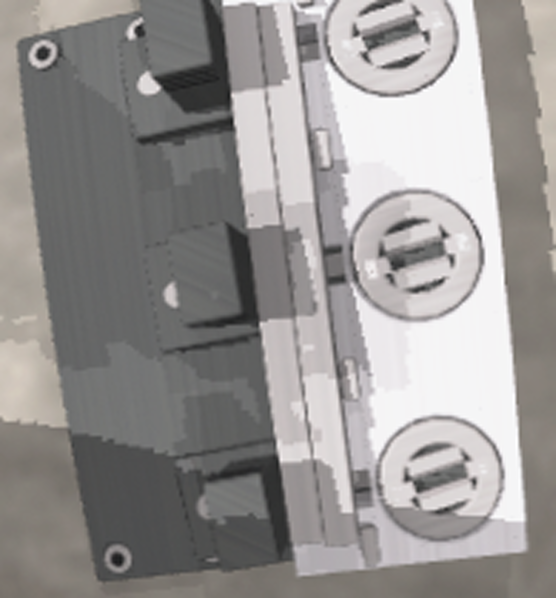

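```bash
python3 -m inch '29 0 -45 6;29 16 -90 12;29 16 -135 12;29 16 -135 12;29 16 -135 12;29 16 -135 12'; python3 -m inch '0 0 0 0;0 0 0 0;0 0 0 0'; python3 ang.py w50 200 160 150 100; python3 -c "
from h import *
delta(.6215,-.2366,.150,-18)"
```

```text
clock: 69.65
tool_pos: [0.6213, -0.2355, 0.2008]
eef_rot: [-0.698, 0.11, -0.11, 0.699]
contact_force: [0.2, 0.5, -0.0]
opening: 0.286
clock: 69.95
tool_pos: [0.6209, -0.2371, 0.2009]
eef_rot: [-0.698, 0.11, -0.11, 0.699]
contact_force: [0.2, -0.4, -1.8]
opening: 0.293
psi -17.99 [ 0.6208 -0.2374  0.2009] mom [-0.08 -0.07  0.03]
d [ 0.4 50.9  1. ] spin 0.01 cur psi -17.99 tilt [ 2.e-04  0.e+00 -1.e+00]
```

View pics/w50b.png

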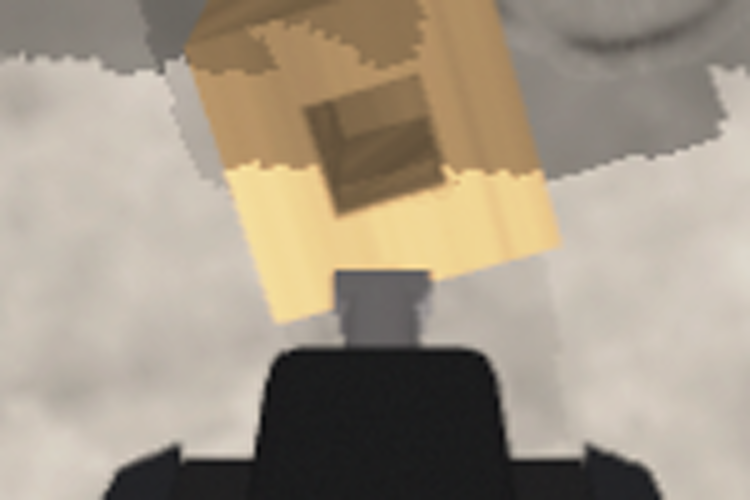

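Run:
```python
from h import *
import pickle
s=pickle.load(open('ang.pkl','rb'))
q=lambda x,y:[160+(y+.5)/5-.5,200+(x+.5)/5-.5]
W=np.array([px2w(s,q(*p),.054,True) for p in [(305,108),(418,75),(445,182),(338,215)]]);print(W.round(4),W.mean(0).round(4))
print('tip',px2w(s,q(382,271),.2009-.0806,True))
c=W.mean(0);delta(c[0],c[1],.15,-18)
```

```text
[[ 0.6111 -0.2244  0.054 ]
 [ 0.6324 -0.2249  0.054 ]
 [ 0.631  -0.2457  0.054 ]
 [ 0.6103 -0.2457  0.054 ]] [ 0.6212 -0.2352  0.054 ]
tip [ 0.62238526 -0.23487938  0.1203    ]
d [-0.4 50.9  2.3] spin 0.01 cur psi -17.99 tilt [ 2.e-04  0.e+00 -1.e+00]
```

```bash
python3 -m inch '0 30 1.5 0;0 55 1.5 0;0 75 1.5 0;0 85 1.5 0;0 95 1.5 0;0 95 1.5 0'; python3 -m inch '0 8 0 0;0 15 0 0;0 19 0 0;0 20 0 0;0 20.5 0 0;0 20.5 0 0'; python3 -m inch '0 0.8 0 0;0 0.8 0 0'
```

```text
clock: 70.6
tool_pos: [0.6207, -0.2365, 0.1049]
eef_rot: [-0.698, 0.111, -0.11, 0.698]
contact_force: [-0.8, 0.2, -0.6]
opening: 0.287
clock: 71.2
tool_pos: [0.6212, -0.2368, 0.0854]
eef_rot: [0.698, -0.111, 0.111, -0.698]
contact_force: [0.1, 0.4, -1.1]
opening: 0.29
clock: 71.4
tool_pos: [0.6213, -0.2368, 0.0846]
eef_rot: [0.698, -0.111, 0.111, -0.698]
contact_force: [0.2, 0.9, -0.9]
opening: 0.29
```

```bash
python3 -m inch '0 0.4 0 0;0 0.7 0 0;0 0.7 0 0'; python3 -m inch '0 0.7 0 0;0 0.7 0 0;0 0.7 0 0;0 0.7 0 0' 0.2; python3 -m inch '0 -30 0 0;0 -70 0 0;0 -110 0 0;0 -140 0 0;0 -140 -40 0;0 -140 -80 0;0 -140 -100 0;0 -140 -100 0'; python3 -c "
from h import *
snap('wrist','w51.png');snap('side','s51.png');snap('top','t51.png')"
```

```text
clock: 71.7
tool_pos: [0.6212, -0.2368, 0.0846]
eef_rot: [0.698, -0.111, 0.111, -0.698]
contact_force: [-2.3, 0.3, 4.9]
opening: 0.291
clock: 72.1
tool_pos: [0.621, -0.2367, 0.0829]
eef_rot: [-0.698, 0.111, -0.111, 0.698]
contact_force: [-0.8, -0.5, -0.3]
opening: 0.597
clock: 72.9
tool_pos: [0.5876, -0.337, 0.2227]
eef_rot: [0.699, -0.114, 0.113, -0.697]
contact_force: [-0.1, -0.2, 0.5]
opening: 0.597
```

View pics/w51.png

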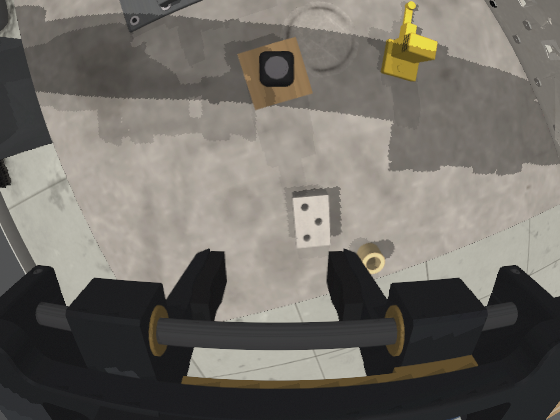

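View pics/s51.png

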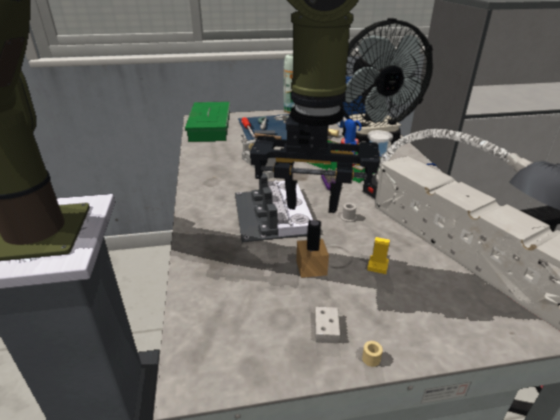

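The driver is upright in the stand again, at (68,277) in the wrist view. Now a last close look at the fixture.

```bash
python3 -c "
from h import *
delta(.50,-.012,.22,-90)"
```

```text
d [-184.3    3.5  274.3] spin 72.06 cur psi -17.94 tilt [ 6.0e-04  1.9e-03 -1.0e+00]
```

```bash
python3 -m inch '-184 0 274 72;-184 0 274 72;-184 0 274 72;-184 0 274 72;-184 0 274 72;-184 0 274 72;-184 0 274 72;-184 0 274 72;-184 0 274 72;-184 0 274 72'; python3 -m inch '0 0 0 0;0 0 0 0;0 0 0 0'; python3 k.py w52.png; python3 -c "
import cv2
im=cv2.imread('pics/w52.png'); cv2.imwrite('pics/w52a.png',cv2.resize(im[20:180,160:400],None,fx=3.3,fy=3.3,interpolation=2))"
```

```text
clock: 74.05
tool_pos: [0.4999, -0.0115, 0.2231]
eef_rot: [-0.501, 0.499, -0.499, 0.501]
contact_force: [-0.9, -0.5, 0.0]
opening: 0.6
clock: 74.35
tool_pos: [0.5, -0.0142, 0.223]
eef_rot: [-0.5, 0.5, -0.5, 0.5]
contact_force: [-0.9, -0.4, 0.3]
opening: 0.601
[ 0.5    -0.0143  0.223 ] psi -90.04
org 0.94 [121.  347.9] [ 0.5594 -0.0941  0.    ]
org 0.64 [124.2 277.4] [ 0.5545 -0.0153  0.    ]
org 0.58 [125.6 203.6] [ 0.5545  0.0674 -0.    ]
head 0.52 [122.6 346.8] [ 0.5576 -0.0929  0.    ]
head 0.64 [ 60.7 350.7] [ 0.6278 -0.0959  0.    ]
head 0.55 [ 86.2 274.5] [ 0.5967 -0.0122  0.    ]
```

View pics/w52a.png

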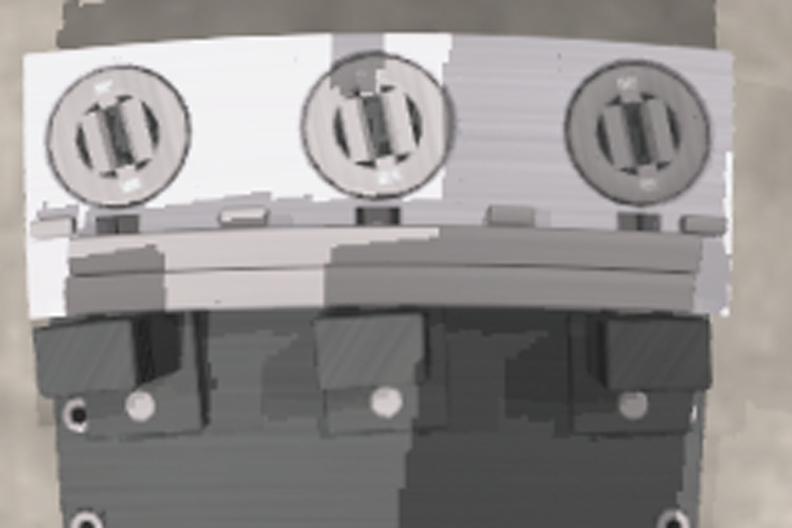

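```bash
python3 -c "
from h import *
print(r.finish_job())"
```

```text
the job is handed in; nothing more can be done
None
```

I did the whole job as asked and handed it in at about 74 s. `finish_job` gives no verdict.

**What I did**
- **Bars:** I lifted both in one grasp and laid them along the bed in front of the lip posts, centred to within about 1 mm. The two bars are offset endwise by about 2 mm, as they were on the bench.
- **Keepers:** there were three dark keepers, and each went bolt head first into its own bay.
- **Cams:** I turned all three clockwise with the stubby screwdriver, then put it back upright in its stand.
- **Left alone:** I did not touch the yellow look-alike, insert block, guide bush or brush.

**Last checks**
- **Cam angles:** the wrist camera gave about 1.31 rad (bay 0), 1.37 (bay 1) and 1.36 (bay 2); a keeper is home from 1.15.
- **Final picture:** all three jaws are tight against the bed front, the bars are in place, and the arm is clear of everything.

**What went wrong and was mended**
- **Bay 1 keeper:** it sprang back to about 8 mm short of home after the first push, so I regripped it and pushed it in more gently.
- **Bay 2 cam:** the first turn reached only about 0.9 rad because the blade sat too high in the slot. I re-seated it on the bottom and turned it fully.
- **Disagreement:** the network's last keeper positions scattered by about 5 mm, so I went by the picture and the slot angles.

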